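# Blow out a glass mould on setting four

### The arm

A 6-joint arm with a two-finger parallel gripper is mounted at the origin on the work surface. World frame = base frame: x ahead of the robot, y to its left, z up, the work surface at z = 0. Lengths are in m, angles in rad, forces in N, time in s.
With the tool pointing down it reaches from about 0.375 to 0.925 m from the base axis. Payload 5.7 kg.
Tool frame: the origin (TCP) lies midway between the tips of the shut fingers; the grasp point (between the pads) lies 19 mm behind it; z points along the fingers, x is the direction in which the jaws open and shut, and the axes are right-handed (so a half turn about z gives the same grasp; the last joint's range is limited). The gripper opens to 88 mm and grips with 3 to 60 N. Pads are 20 mm wide; open, the fingers measure 115 mm over their backs; the gripper's body (75 mm by 178 mm) begins 61 mm behind the grasp point.
Start: joints at [1.167, 0.359, 1.51, -0, 1.272, -0.115], TCP at [0.171, 0.575, 0.223] pointing down, gripper open.
Joint ranges: [-2.97, 2.97], [-1.01, 2.36], [0.21, 2.38], [-0.96, 4.11], [0.2, 2.71], [-2.98, 2.98]. Speed limits (rad/s): [2.39, 2.39, 3.14, 3.14, 3.14, 3.14].

### API

Orientations are given as a rotation vector (axis times angle).
In Python, from plant import * gives the robot as it stands.
- The arm moves only by the tool apply_moves, never from a script. Its argument "plan" is a list of rows, each an object of numbers: "claw": the closure in counts, from 0 (fully open) to 255 (shut); "dx", "dy", "dz": the shift along the tool's x, y, z in mm; "wx", "wy", "wz": the turn, a rotation vector about the tool's x, y, z in rad. In form: [{"claw": .., "dx": .., "dy": .., "dz": .., "wx": .., "wy": .., "wz": ..}, ...]. A call has 1 to 5 rows; each row is the pose to reach, as a shift and turn from the pose commanded when the call began, along the tool's axes at that moment; what a row does not reach only later rows make up. A row lasts 1/8 s, in which the tool goes at most 62.5 mm and 10.7 degrees, less where a joint would pass 70% of its speed; a pose out of reach is approached as far as the arm can. A call with a gripper value outside its range is refused whole. The fingers move at their own pace and stop on an object; the grip force is fixed at half the most. Time passes only in rows, so rows that repeat a pose let the fingers close. It gives the time, the measured TCP pose, the force and the opening at its end, in the units of the state.
- get_state(): the state, without advancing time (a new reading comes with each control period).
- read_camera(name): name is "side" or "top" or "wrist"; returns a dict with "pixels" (384x512x3 uint8, red, green, blue), "fov_y" (degrees; the focal length in pixels is half the picture's height over the tangent of half this angle, whatever the lens; pixels are square), "cx", "cy" (the principal point, pixels), "rvec" (rotation vector, rad) and "tvec" (3), from world to camera coordinates, as OpenCV has them. Camera axes: x right, y down, z forward; pixel columns grow to the right and rows downward; lengths in m; the calibration is good to about 2 mm. A picture is of the moment at which its call begins. There is no depth.
- close_job(): hands the job in, once; it reports no verdict.
The state is a dict: "t": time; "qpos": joint angles; "joint_velocities": joint speeds; "tau": joint torques, N m; "eef_pos": TCP position; "tcp_rot": TCP orientation; "contact_force": force on the tool from outside, world axes, zero at the start; "moment": the same for the moment, N m; "opening": finger opening in m.
Only numpy, scipy, OpenCV 4.12 (cv2) and the standard library are available. Lean on these libraries where they do the work, as an engineer would, in place of code of your own. Each camera call takes 0.05 s, during which the arm holds its last target.

### The job

Set the brass mould down upright, without dropping it, on the middle of the round black pad in front of the blow gun's nozzle. Then turn the air selector back to its end stop (red mark) and from there exactly four clicks up; only after that squeeze the blow gun's two-stage trigger past its pressure point as far as it goes, hold it for about a second and let go. Leave the mould standing on the pad and do not disturb the other things on the bench.

Things in the scene. Friction and masses are not known exactly. Their poses are not given: they have to be found in the camera images.
- mould_center (a point): loose brass mould: an open cup, outer diameter 54, height 80, wall 7, about 0.35 kg, standing mouth up, a thin dark band near its foot. This point is on its axis, 40 mm above its foot; z up. It stands in the front row with an amber jar and a white cup, about 165 mm apart in any order. Grasp it across the outside from above.
- pad (a point): round black rubber pad, diameter 84, on the steel base plate (140 x 250, 10 thick) of the fixed blow station. Point: centre of the pad's top, 14 mm above the bench; the mould's centre ends 40 mm above it. z up, x away from the robot, y from the gun to the pad. An upright metal guard stands at x = +66 to +70, y = -95 to +55, 55 high. Open towards -x and +y: lower the mould with fingers closing along x.
- nozzle_tip (a point): tip of the gun's bent brass nozzle (diameter 9), a fixed obstacle 108 mm above the bench and 64 mm from the pad's centre on the gun's side (-y of the pad); the gun is behind it. Axes as pad.
- gun_grip (a point): red grip of the fixed blow gun: a bar 26 thick (y), 34 deep (x), leaning 25 degrees from vertical towards the robot. z runs along the bar to its free upper end (25 mm from this point), y is the squeeze direction, towards the trigger. The point lies half-way between the bar's back (y = -20) and the trigger's face when fully squeezed (y = +20). Come along the bar from its free end, fingers closing along y.
- trigger_face (a point): outer face of the black trigger bar (80 long along the grip, 26 wide) on the nozzle side of the grip, level with gun_grip along z and, released, 36 mm from it in y (bar and trigger: 56 across released, 40 fully squeezed). Same axes as gun_grip, y outward. The bar spans z = -59 to +21 from here; the gun's barrel (diameter 28) crosses 95 mm below. It moves straight along -y when squeezed.
- trigger (a joint): travel of the trigger in m: 0 released, 0.016 fully squeezed. First stage to about 0.008 with 2 to 4 N, then the pressure point (force jumps to about 10 N), then the second stage to the stop at 0.016 with about 15 N. It springs back when released.
- knob_grip (a point): black bar knob on the fixed blue air console (170 x 190, 145 high), whose face slopes 25 degrees: the knob's axis leans that much towards the robot. Bar 64 long, 14 wide, on a disc of diameter 68, the bar standing 32 proud of it. Point on the axis, 13 mm below the bar's top, 30 mm off the face. z out of the face, x along the bar to its white pointer end, y across the bar; turns with the knob.
- selector (a joint): angle of the selector in rad: 0 at its end stop (pointer at the red mark), growing clockwise as seen looking at the face (negative turn about knob_grip's z), to 2.443 (seven clicks). One click is 0.349 (20 degrees), four are 1.396. Detents of some 0.09 N m pull it into the nearest click when let go. Starts two to seven clicks up.
- frit_jar: bystander: amber glass jar with dark cap, diameter 56, height 95, in the front row. Origin at the centre of its underside.
- pick_cup: bystander: white ceramic cup, diameter 58, height 85, in the front row. Origin at the centre of its underside.
- rod_pot: bystander: dark steel pot of glass rods, diameter 68, rods up to 195 high, between the two stations. Origin at the centre of its underside.
- paddle: bystander: flat graphite paddle with wooden handle, 200 long, lying at the front left. Origin under its middle.
- tongs: bystander: steel tongs 180 long, lying at the front right. Origin under their middle.
- oil_bottle: bystander: white plastic bottle, diameter 52, height 130, at the left. Origin at the centre of its underside.
Things that resemble listed ones, but are neither listed nor needed, are in the scene too. What is shaped like the part that bears mould_center but blue, purple or turquoise is not meant.

How it is judged:
By the outcome, as a careful person would: the job done as asked, in the order asked, and still so for the second after the job is handed in, with the robot touching nothing.
It also fails if it takes over 72 s, if anything falls off the work surface, if the arm or the gripper's body presses on something with over 40 N, if the wrist force passes 120 N, or if a joint passes its speed limit or range.

## Working session

There is one attempt and no reset: what is moved stays moved. The work goes in short steps, Python scripts to look and compute and a tool call to move; the robot and the scene stay as the last step left them, time stands still between calls to the robot, and variables do not carry over. Pictures are saved under pics/ and viewed, and the job is handed in when it is done.

Besides the shell and the picture viewer there is one more tool, called in YAML: its name, and indented under it one key for each argument. apply_moves: Moves the arm, as the interface text tells. Its arguments: {"type":"object","properties":{"plan":{"type":"array"}},"required":["plan"]}

```bash
mkdir -p pics; ls
cat > h.py <<'E'
from plant import *
import numpy as np, cv2
from scipy.spatial.transform import Rotation as R
def cam(n,fn=None):
    c=read_camera(n)
    if fn: cv2.imwrite(fn,cv2.cvtColor(c['pixels'],cv2.COLOR_RGB2BGR))
    return c
def K(c):
    h=c['pixels'].shape[0]; f=h/2/np.tan(np.radians(c['fov_y'])/2)
    return np.array([[f,0,c['cx']],[0,f,c['cy']],[0,0,1]])
def proj(c,P):
    return cv2.projectPoints(np.array(P,float).reshape(-1,1,3),np.array(c['rvec'],float),np.array(c['tvec'],float),K(c),None)[0].reshape(-1,2)
def ray(c,uv):
    Rm=R.from_rotvec(c['rvec']).as_matrix(); o=-Rm.T@np.array(c['tvec'])
    d=Rm.T@np.linalg.inv(K(c))@np.array([uv[0],uv[1],1.]); return o,d/np.linalg.norm(d)
def atz(c,uv,z):
    o,d=ray(c,uv); return o+d*(z-o[2])/d[2]
def tri(rs):
    A=np.zeros((3,3));b=np.zeros(3)
    for o,d in rs:
        M=np.eye(3)-np.outer(d,d);A+=M;b+=M@o
    return np.linalg.solve(A,b)
def st():
    s=get_state(); return s
E
python3 - <<'E'
from h import *
import pickle
for n in ['side','top','wrist']:
    c=cam(n,f'pics/{n}0.png'); pickle.dump(c,open(f'{n}0.pkl','wb'))
    print(n,c['fov_y'],c['cx'],c['cy'],c['rvec'],c['tvec'],ray(c,(256,192)))
print(st())
E
```

```text
pics
side 47.318615953837835 259.2306833271587 194.0715956379123 [ 2.08705423 -0.61419061  0.3222668 ] [-0.37806051  0.29858773  1.29815185] (array([-0.17128748, -0.97748782,  0.96564008]), array([ 0.44191547,  0.70879409, -0.54983785]))
top 51.151246027861056 251.1666682983927 195.47677206126292 [ 2.12737551 -2.10546653  0.15884763] [0.08308591 0.50934108 1.38186841] (array([0.25733903, 0.04840297, 1.45166307]), array([ 0.18449224,  0.01599698, -0.98270377]))
wrist 64.00059320057478 255.4997778853194 198.0384442807683 [-2.3110549  -1.72322527 -0.26358949] [-0.59806177 -0.03607345  0.39257022] (array([0.09052875, 0.59797829, 0.38381906]), array([ 0.27105297, -0.08133764, -0.95912172]))
{'t': 0.15, 'qpos': array([ 1.16691076e+00,  3.59362537e-01,  1.51116503e+00, -1.66416582e-05,
        1.27251604e+00, -1.15067365e-01]), 'joint_velocities': array([-0.00025341, -0.0003235 , -0.00368596,  0.00138645, -0.00110895,
        0.00063127]), 'tau': array([ 6.80593294e-04, -5.15750921e+01, -2.71005803e+01,  6.77062268e-02,
        3.06281692e-02, -4.02809519e-05]), 'eef_pos': array([0.17067594, 0.57465843, 0.22199617]), 'tcp_rot': array([ 2.51740135e+00,  1.87819820e+00, -1.95815516e-03]), 'contact_force': array([ 0.27218045,  0.18369278, -0.07295215]), 'moment': array([0.02082774, 0.04742543, 0.0281422 ]), 'opening': 0.0877556147123012}
```

View pics/side0.png

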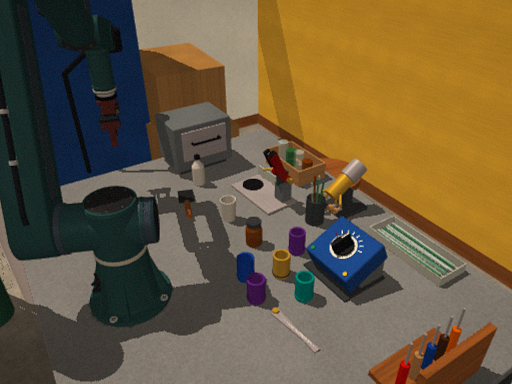

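View pics/top0.png

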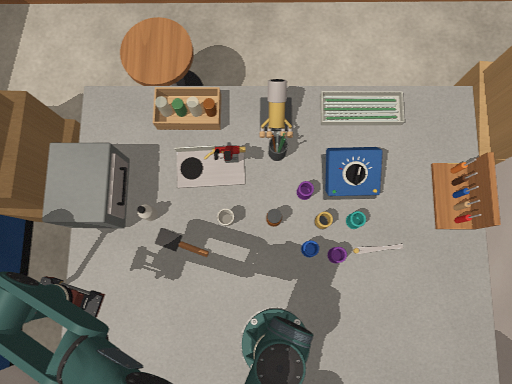

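View pics/wrist0.png

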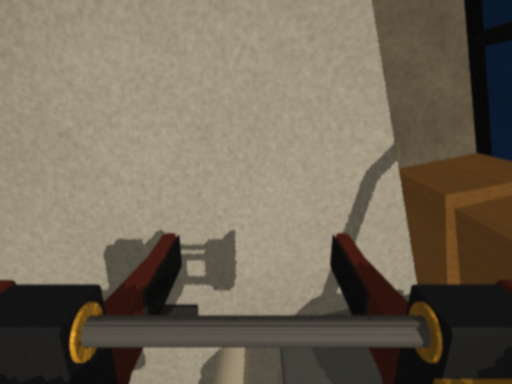

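Possible confusions for the mould in the top view: the brass cup at (323,219), a purple one at (305,190), teal (357,219), blue (310,248), purple (338,255), the amber jar (274,217) and the white cup (226,216). I choose the brass cup at (323,219), which is at (282,263) in the side view. A close crop will check this.

Run:
```python
from h import *
t=cv2.imread('pics/top0.png');s=cv2.imread('pics/side0.png')
r=lambda i,a,b,c,d,k:cv2.resize(i[b:d,a:c],None,fx=k,fy=k,interpolation=cv2.INTER_CUBIC)
cv2.imwrite('pics/t_m.png',np.vstack([r(t,280,130,400,200,6),]))
cv2.imwrite('pics/t_g.png',r(t,165,130,265,200,7))
cv2.imwrite('pics/s_m.png',r(s,265,200,395,300,6))
cv2.imwrite('pics/t_mm.png',r(t,300,200,350,240,8))
cv2.imwrite('pics/s_g.png',r(s,225,135,325,215,7))
```

```text
(no output)
```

View pics/t_m.png

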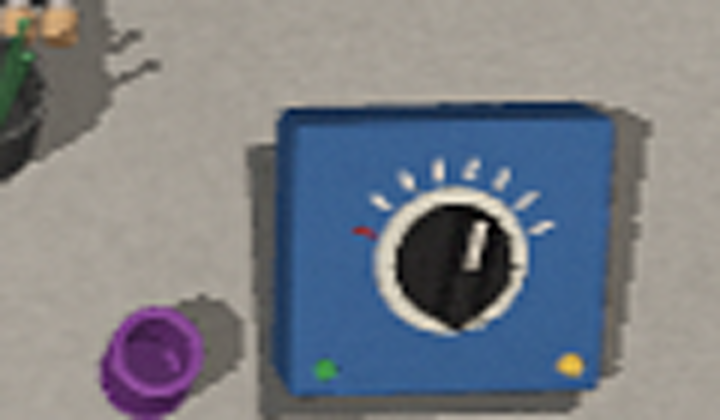

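View pics/t_g.png

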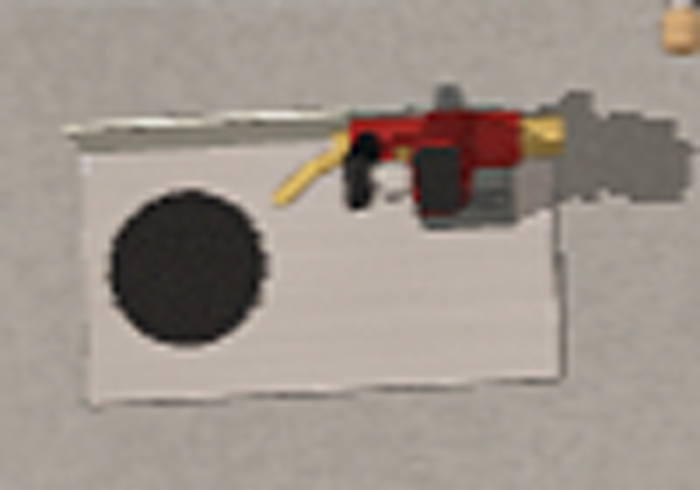

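View pics/s_m.png

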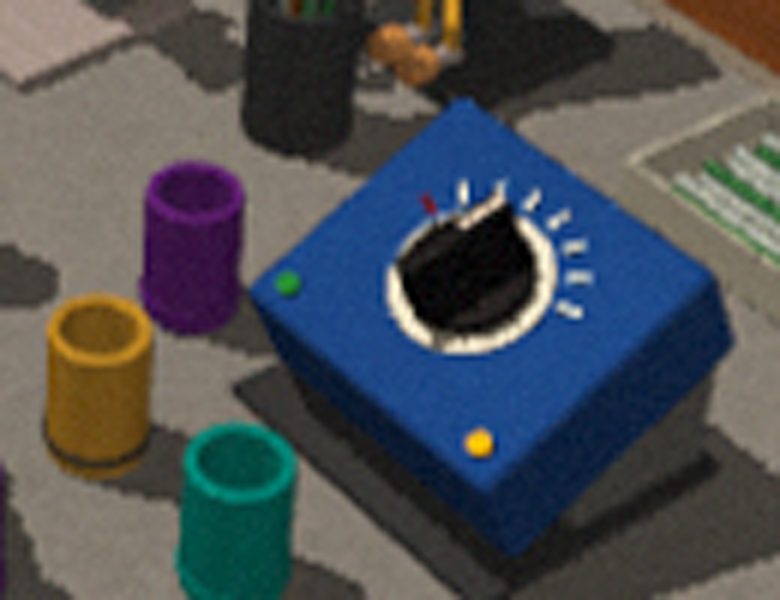

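View pics/t_mm.png

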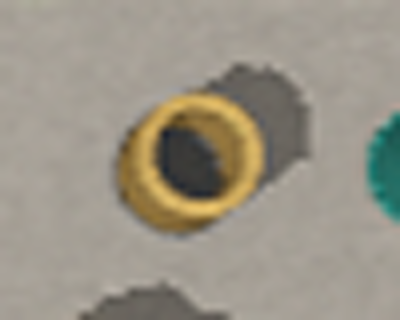

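View pics/s_g.png

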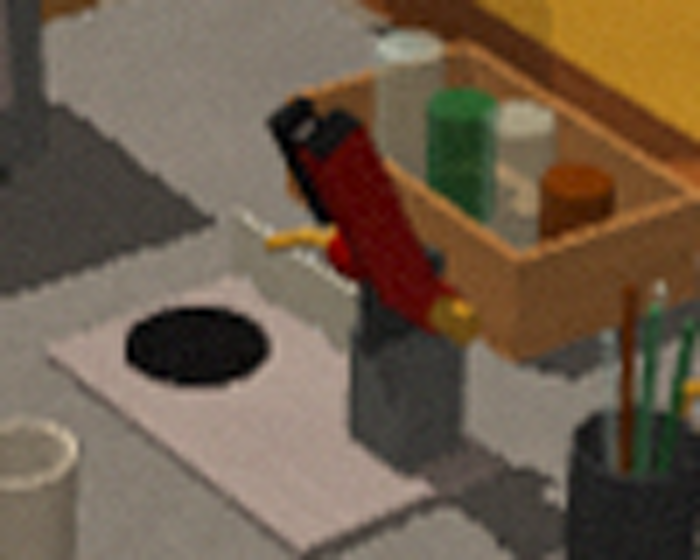

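Run:
```python
from h import *
import pickle
T=pickle.load(open('top0.pkl','rb'));S=pickle.load(open('side0.pkl','rb'))
f=lambda x,y,k,a,b:((x+.5)/k-.5+a,(y+.5)/k-.5+b)
def both(n,t,s,z=None):
    print(n,'tri',tri([ray(T,t),ray(S,s)]).round(4), 'atz' if z else '', [atz(T,t,z).round(4),atz(S,s,z).round(4)] if z else '')
both('mould rim',f(208,155,8,300,200),f(100,330,6,265,200),.08)
both('pad',f(188,268,7,165,130),f(198,347,7,225,135),.014)
def pt(x,y):return f(x,y,6,280,130)
def ps(x,y):return f(x,y,6,265,200)
both('red',pt(365,232),ps(429,204))
both('tick7',pt(541,228),ps(570,310))
both('green',pt(326,370),ps(288,283))
both('yellow',pt(571,365),ps(480,443))
both('disc',pt(450,259),ps(471,272))
both('tick mid 3',pt(438,170),ps(532,200))
g=lambda x,y:f(x,y,7,165,130); gs=lambda x,y:f(x,y,7,225,135)
both('nozzle',g(280,200),gs(270,243),.108)
both('plate corner',g(95,403),gs(50,350),.01)
both('plate corner r',g(560,380),gs(303,553),.01)
both('grip top',g(440,180),gs(330,130))
both('brass end',g(555,135),gs(455,318))
```

```text
mould rim tri [ 0.4221 -0.1679  0.0795] atz [array([ 0.4229, -0.1683,  0.08  ]), array([ 0.4208, -0.1681,  0.08  ])]
pad tri [0.618  0.3127 0.0086] atz [array([0.6163, 0.3118, 0.014 ]), array([0.6139, 0.3053, 0.014 ])]
red tri [ 0.5918 -0.2158  0.1184]  
tick7 tri [ 0.5951 -0.3151  0.118 ]  
green tri [ 0.5178 -0.1975  0.087 ]  
yellow tri [ 0.5221 -0.3374  0.0862]  
disc tri [ 0.5776 -0.2642  0.114 ]  
tick mid 3 tri [ 0.6243 -0.2547  0.133 ]  
nozzle tri [0.6282 0.2504 0.1062] atz [array([0.6278, 0.2501, 0.108 ]), array([0.6263, 0.2479, 0.108 ])]
plate corner tri [0.545  0.3593 0.007 ] atz [array([0.544 , 0.3588, 0.01  ]), array([0.5433, 0.3549, 0.01  ])]
plate corner r tri [0.5596 0.1142 0.0048] atz [array([0.5581, 0.1142, 0.01  ]), array([0.5561, 0.1082, 0.01  ])]
grip top tri [0.6056 0.1602 0.2241]  
brass end tri [0.6571 0.1144 0.1188]
```

```bash
cat >> h.py <<'E'
def yawR(y): # tool pointing down, tool x at yaw y(rad)
    return R.from_matrix(np.array([[np.cos(y),np.sin(y),0],[np.sin(y),-np.cos(y),0],[0,0,-1]]))
def delta(p,Rt,s=None):
    s=s or get_state(); R0=R.from_rotvec(s['tcp_rot'])
    d=R0.inv().apply(np.array(p)-s['eef_pos'])*1000; w=(R0.inv()*Rt).as_rotvec()
    print('d',d.round(1),'w',w.round(4),'|d|',np.linalg.norm(d).round(1),'deg',np.degrees(np.linalg.norm(w)).round(1))
def show():
    s=get_state(); print('t',round(s['t'],2),'pos',s['eef_pos'].round(4),'yaw..',R.from_rotvec(s['tcp_rot']).as_matrix()[:,0].round(3),R.from_rotvec(s['tcp_rot']).as_matrix()[:,2].round(3),'q',s['qpos'].round(2),'F',s['contact_force'].round(1),'M',s['moment'].round(2),'op',round(s['opening'],4))
E
python3 - <<'E'
from h import *
import pickle
T=pickle.load(open('top0.pkl','rb'))
for n,p,z in [('purple',(305.5,188.5),.08),('teal',(358,218.5),.08),('blue',(310.5,247.5),.08),('purp2',(339,254),.08),('jar',(274,216),.095),('cup',(226,215),.085),('pot',(277,148),.1)]: print(n,atz(T,p,z).round(3))
delta([.44,.30,.26],yawR(0)); delta([.4225,-.168,.22],yawR(0))
E
```

```text
purple [ 0.529 -0.101  0.08 ]
teal [ 0.425 -0.279  0.08 ]
blue [ 0.325 -0.116  0.08 ]
purp2 [ 0.305 -0.211  0.08 ]
jar [0.429 0.008 0.095]
cup [0.433 0.173 0.085]
pot [ 0.668 -0.001  0.1  ]
d [-186.6  336.4  -37.8] w [8.000e-04 1.300e-03 1.282e+00] |d| 386.5 deg 73.5
d [-640.2  452.9    2.9] w [8.000e-04 1.300e-03 1.282e+00] |d| 784.2 deg 73.5
```

apply_moves:
  plan:
    - {"claw":40,"dx":-187,"dy":336,"dz":-38,"wz":1.28,"wx":0,"wy":0}
    - {"claw":40,"dx":-187,"dy":336,"dz":-38,"wz":1.28,"wx":0,"wy":0}
    - {"claw":40,"dx":-187,"dy":336,"dz":-38,"wz":1.28,"wx":0,"wy":0}
    - {"claw":40,"dx":-187,"dy":336,"dz":-38,"wz":1.28,"wx":0,"wy":0}
    - {"claw":40,"dx":-187,"dy":336,"dz":-38,"wz":1.28,"wx":0,"wy":0}

```text
t: 0.78
eef_pos: [0.3893, 0.3511, 0.2535]
tcp_rot: [3.097, 0.529, -0.0]
contact_force: [0.1, 0.7, -0.3]
opening: 0.074
```

Run:
```python
from h import *
show()
delta([.45,.18,.24],yawR(0)); delta([.4225,-.168,.2],yawR(0))
```

```text
t 0.78 pos [0.3893 0.3511 0.2535] yaw.. [ 0.943  0.332 -0.   ] [ 0. -0. -1.] q [ 0.6   0.22  1.63 -0.    1.29  0.26] F [ 0.1  0.7 -0.3] M [-0.05  0.06 -0.02] op 0.074
d [  0.4 181.6  13.5] w [0.     0.     0.3385] |d| 182.1 deg 19.4
d [-141.1  500.7   53.5] w [0.     0.     0.3385] |d| 523.0 deg 19.4
```

apply_moves:
  plan:
    - {"claw":40,"dx":-20,"dy":62,"dz":5,"wz":0.17,"wx":0,"wy":0}
    - {"claw":40,"dx":-40,"dy":120,"dz":10,"wz":0.34,"wx":0,"wy":0}
    - {"claw":40,"dx":-141,"dy":500,"dz":53,"wz":0.34,"wx":0,"wy":0}
    - {"claw":40,"dx":-141,"dy":500,"dz":53,"wz":0.34,"wx":0,"wy":0}
    - {"claw":40,"dx":-141,"dy":500,"dz":53,"wz":0.34,"wx":0,"wy":0}

```text
t: 1.4
eef_pos: [0.4067, 0.0406, 0.2231]
tcp_rot: [3.141, 0.008, 0.001]
contact_force: [0.7, 0.1, 1.0]
opening: 0.0742
```

Run:
```python
from h import *
show()
delta([.4225,-.168,.2],yawR(0))
```

```text
t 1.4 pos [0.4067 0.0406 0.2231] yaw.. [1.    0.005 0.001] [ 0.001 -0.    -1.   ] q [-0.07  0.08  1.89 -0.    1.17 -0.07] F [0.7 0.1 1. ] M [-0.09  0.03  0.03] op 0.0742
d [ 14.8 208.7  23.2] w [ 0.0001 -0.0007  0.0048] |d| 210.5 deg 0.3
```

apply_moves:
  plan:
    - {"claw":40,"dx":15,"dy":200,"dz":23,"wz":0,"wx":0,"wy":0}
    - {"claw":40,"dx":15,"dy":200,"dz":23,"wz":0,"wx":0,"wy":0}
    - {"claw":40,"dx":15,"dy":200,"dz":23,"wz":0,"wx":0,"wy":0}
    - {"claw":40,"dx":15,"dy":200,"dz":23,"wz":0,"wx":0,"wy":0}
    - {"claw":40,"dx":15,"dy":200,"dz":23,"wz":0,"wx":0,"wy":0}

```text
t: 2.02
eef_pos: [0.4224, -0.1577, 0.1999]
tcp_rot: [-3.141, -0.004, 0.001]
contact_force: [0.9, 1.2, 0.1]
opening: 0.074
```

Run:
```python
from h import *
show()
import pickle
c=cam('wrist','pics/w1.png'); pickle.dump(c,open('w1.pkl','wb'))
delta([.4225,-.168,.12],yawR(0))
s=get_state(); print(proj(c,[s['eef_pos'],[.4225,-.168,.08]]))
```

```text
t 2.02 pos [ 0.4224 -0.1577  0.1999] yaw.. [ 1.     0.002 -0.001] [-0.001  0.001 -1.   ] q [-0.51  0.17  1.85  0.    1.13 -0.51] F [0.9 1.2 0.1] M [-0.03  0.05 -0.06] op 0.074
d [ 0.3 11.5 79.9] w [-0.0011  0.001   0.0038] |d| 80.8 deg 0.2
[[255.76716655 247.72339277]
 [256.08290209 201.80287917]]
```

View pics/w1.png

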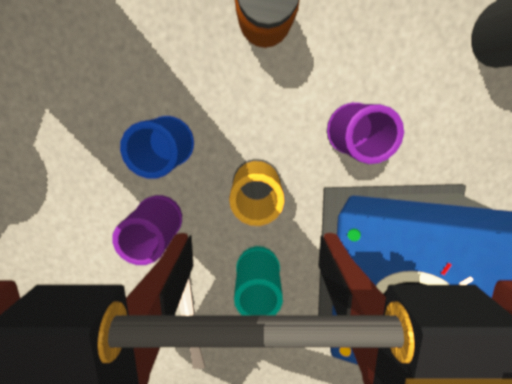

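The brass rim is centred at about (257,200) in the wrist view and the prediction was (256,202), so the position holds. Descending.

apply_moves:
  plan:
    - {"claw":40,"dx":0,"dy":10,"dz":40,"wz":0,"wx":0,"wy":0}
    - {"claw":40,"dx":0,"dy":10,"dz":80,"wz":0,"wx":0,"wy":0}
    - {"claw":40,"dx":0,"dy":10,"dz":100,"wz":0,"wx":0,"wy":0}
    - {"claw":40,"dx":0,"dy":10,"dz":100,"wz":0,"wx":0,"wy":0}

```text
t: 2.58
eef_pos: [0.4215, -0.1649, 0.0993]
tcp_rot: [-3.139, -0.011, 0.005]
contact_force: [-0.3, -0.6, 0.1]
opening: 0.0737
```

Run:
```python
from h import *
show()
c=cam('wrist','pics/w2.png')
delta([.4225,-.1675,.043],yawR(0.0))
```

```text
t 2.58 pos [ 0.4215 -0.1649  0.0993] yaw.. [ 1.     0.007 -0.003] [-0.003  0.002 -1.   ] q [-0.53  0.32  1.96  0.    0.87 -0.53] F [-0.3 -0.6  0.1] M [-0.16  0.07  0.03] op 0.0737
d [ 0.1  1.9 57.2] w [-0.0009  0.0013  0.0066] |d| 57.3 deg 0.4
```

View pics/w2.png

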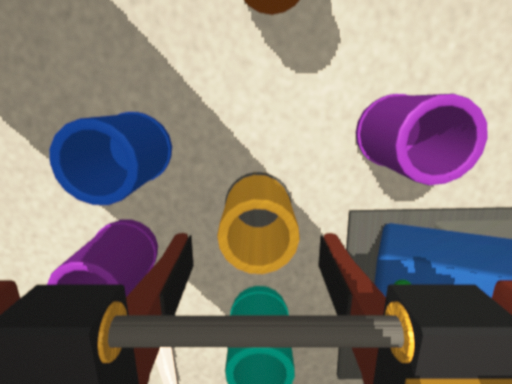

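The mould rim is centred between the fingers, at (258,238).

apply_moves:
  plan:
    - {"claw":40,"dx":0,"dy":2,"dz":30,"wz":0,"wx":0,"wy":0}
    - {"claw":40,"dx":0,"dy":2,"dz":56,"wz":0,"wx":0,"wy":0}
    - {"claw":40,"dx":0,"dy":2,"dz":56,"wz":0,"wx":0,"wy":0}
    - {"claw":120,"dx":0,"dy":2,"dz":56,"wz":0,"wx":0,"wy":0}
    - {"claw":150,"dx":0,"dy":2,"dz":56,"wz":0,"wx":0,"wy":0}

```text
t: 3.25
eef_pos: [0.4238, -0.1698, 0.0455]
tcp_rot: [3.14, 0.008, 0.003]
contact_force: [-0.2, -0.0, 0.2]
opening: 0.0574
```

apply_moves:
  plan:
    - {"claw":200,"dx":0,"dy":0,"dz":0,"wz":0,"wx":0,"wy":0}
    - {"claw":255,"dx":0,"dy":0,"dz":0,"wz":0,"wx":0,"wy":0}

```text
t: 3.5
eef_pos: [0.4235, -0.1699, 0.0453]
tcp_rot: [3.141, 0.007, 0.003]
contact_force: [-1.1, 0.4, 8.2]
opening: 0.0537
```

Run:
```python
from h import *
show()
c=cam('wrist','pics/w3.png')
```

```text
t 3.5 pos [ 0.4235 -0.1699  0.0453] yaw.. [1.    0.004 0.002] [ 0.002 -0.001 -1.   ] q [-0.53  0.42  2.    0.    0.72 -0.54] F [-1.1  0.4  8.2] M [0.09 0.14 0.  ] op 0.0537
```

View pics/w3.png

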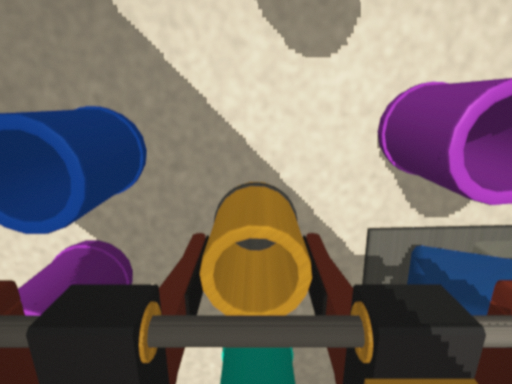

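apply_moves:
  plan:
    - {"claw":255,"dx":0,"dy":0,"dz":-10,"wz":0,"wx":0,"wy":0}
    - {"claw":255,"dx":0,"dy":0,"dz":-40,"wz":0,"wx":0,"wy":0}
    - {"claw":255,"dx":0,"dy":0,"dz":-80,"wz":0,"wx":0,"wy":0}
    - {"claw":255,"dx":0,"dy":0,"dz":-125,"wz":0,"wx":0,"wy":0}
    - {"claw":255,"dx":0,"dy":0,"dz":-160,"wz":0,"wx":0,"wy":0}

```text
t: 4.18
eef_pos: [0.4226, -0.1694, 0.2064]
tcp_rot: [3.141, 0.007, 0.001]
contact_force: [0.6, -0.3, -2.9]
opening: 0.0535
```

Run:
```python
from h import *
show()
c=cam('wrist','pics/w4.png')
s=get_state();Rt=R.from_rotvec(s['tcp_rot']); 
print(proj(c,s['eef_pos']+Rt.apply([[0,0,-.0345],[0,.002,-.0345],[.002,0,-.0345],[0,0,.0455]])))
delta([.45,.25,.21],yawR(0.04))
```

```text
t 4.17 pos [ 0.4226 -0.1694  0.2064] yaw.. [1.    0.004 0.001] [ 0.001 -0.001 -1.   ] q [-0.53  0.17  1.83 -0.    1.14 -0.54] F [ 0.6 -0.3 -2.9] M [-0.12  0.   -0.02] op 0.0535
[[260.53254059 289.56268942]
 [260.51605823 293.25794629]
 [264.82436204 289.57385882]
 [259.45644656 224.18320195]]
d [  27.1 -420.5   -1.2] w [ 0.004  -0.0062 -0.0354] |d| 421.3 deg 2.1
```

View pics/w4.png

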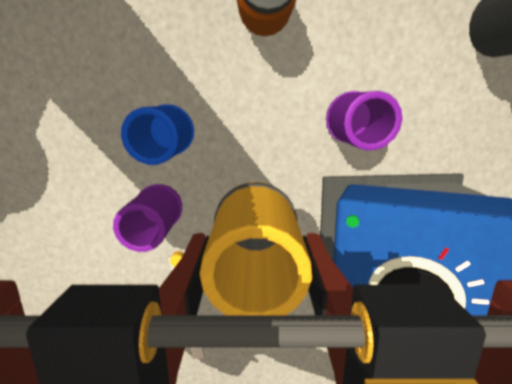

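apply_moves:
  plan:
    - {"claw":255,"dx":2,"dy":-30,"dz":0,"wz":0,"wx":0,"wy":0}
    - {"claw":255,"dx":6,"dy":-90,"dz":0,"wz":0,"wx":0,"wy":0}
    - {"claw":255,"dx":10,"dy":-150,"dz":0,"wz":-0.01,"wx":0,"wy":0}
    - {"claw":255,"dx":14,"dy":-210,"dz":0,"wz":-0.02,"wx":0,"wy":0}
    - {"claw":255,"dx":18,"dy":-270,"dz":0,"wz":-0.03,"wx":0,"wy":0}

```text
t: 4.85
eef_pos: [0.4388, 0.1024, 0.2038]
tcp_rot: [3.141, 0.054, -0.001]
contact_force: [1.3, -0.7, -2.8]
opening: 0.0539
```

apply_moves:
  plan:
    - {"claw":255,"dx":3,"dy":-50,"dz":0,"wz":0,"wx":0,"wy":0}
    - {"claw":255,"dx":6,"dy":-95,"dz":0,"wz":0,"wx":0,"wy":0}
    - {"claw":255,"dx":9,"dy":-130,"dz":0,"wz":0,"wx":0,"wy":0}
    - {"claw":255,"dx":10,"dy":-150,"dz":0,"wz":0,"wx":0,"wy":0}
    - {"claw":255,"dx":10,"dy":-150,"dz":0,"wz":0,"wx":0,"wy":0}

```text
t: 5.48
eef_pos: [0.444, 0.2513, 0.2037]
tcp_rot: [3.14, 0.057, -0.001]
contact_force: [0.4, 0.1, -3.8]
opening: 0.054
```

Run:
```python
from h import *
import pickle
show()
c=cam('wrist','pics/w5.png');pickle.dump(c,open('w5.pkl','wb'))
delta([.52,.31,.22],yawR(0.04))
```

```text
t 5.47 pos [0.444  0.2513 0.2037] yaw.. [ 0.999  0.036 -0.001] [-0.001 -0.001 -1.   ] q [ 0.38  0.25  1.72 -0.    1.17  0.34] F [ 0.4  0.1 -3.8] M [-0.15  0.08 -0.05] op 0.054
d [ 78.2 -56.9 -16.4] w [ 0.0012  0.0011 -0.0045] |d| 98.1 deg 0.3
```

View pics/w5.png

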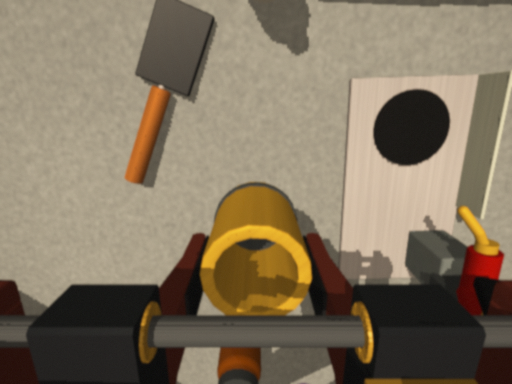

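Run:
```python
from h import *
import pickle
from scipy import ndimage as nd
def blob(c,x,y,th=60):
    g=c['pixels'].max(2)<th; l,n=nd.label(g); m=l==l[y,x]
    e=cv2.fitEllipse(cv2.findContours(m.astype(np.uint8),cv2.RETR_EXTERNAL,cv2.CHAIN_APPROX_NONE)[0][0]); print('ell',e,m.sum()); return e[0]
rs=[]
for n,xy in [('w5',(411,128)),('top0',(192,168)),('side0',(253,184))]:
    c=pickle.load(open(n+'.pkl','rb')); p=blob(c,*xy); print(n,atz(c,p,.014).round(4)); rs.append(ray(c,p))
print(tri(rs), tri(rs[:2]))
c=pickle.load(open('w5.pkl','rb'));T=pickle.load(open('top0.pkl','rb'))
n=(464,210);print('nozz',atz(c,n,.108))
print('plate edge pts',atz(c,(350,80),.01),atz(c,(342,260),.01),atz(c,(478,74),.01))
print('guard edge',atz(c,(508,75),.055),atz(c,(484,215),.055))
```

```text
ell ((411.0804138183594, 126.84772491455078), (67.64156341552734, 79.02362060546875), 46.787254333496094) 4302
w5 [0.6152 0.3121 0.014 ]
ell ((191.20419311523438, 167.9229278564453), (20.21690559387207, 20.86835479736328), 32.96779251098633) 360
top0 [0.6161 0.3126 0.014 ]
ell ((252.5691375732422, 183.9387969970703), (10.173622131347656, 19.337467193603516), 89.96691131591797) 176
side0 [0.6137 0.3072 0.014 ]
[0.61692437 0.31251408 0.01038181] [0.61582042 0.31237387 0.01357067]
nozz [0.6293008  0.24780796 0.108     ]
plate edge pts [0.54186756 0.35872545 0.01      ] [0.5595624  0.14086922 0.01      ] [0.67857801 0.36958331 0.01      ]
guard edge [0.67687815 0.3652425  0.055     ] [0.69097691 0.22510025 0.055     ]
```

apply_moves:
  plan:
    - {"claw":255,"dx":25,"dy":-25,"dz":0,"wz":-0.01,"wx":0,"wy":0}
    - {"claw":255,"dx":70,"dy":-50,"dz":0,"wz":-0.03,"wx":0,"wy":0}
    - {"claw":255,"dx":120,"dy":-53,"dz":0,"wz":-0.04,"wx":0,"wy":0}
    - {"claw":255,"dx":160,"dy":-52,"dz":0,"wz":-0.045,"wx":0,"wy":0}
    - {"claw":255,"dx":173,"dy":-52,"dz":0,"wz":-0.045,"wx":0,"wy":0}

```text
t: 6.15
eef_pos: [0.6179, 0.3066, 0.2035]
tcp_rot: [3.138, 0.121, 0.0]
contact_force: [-0.7, -0.2, -3.9]
opening: 0.0541
```

apply_moves:
  plan:
    - {"claw":255,"dx":0,"dy":0,"dz":0,"wz":0,"wx":0,"wy":0}

```text
t: 6.28
eef_pos: [0.6155, 0.3072, 0.2035]
tcp_rot: [3.138, 0.122, -0.003]
contact_force: [-0.4, -0.1, -3.5]
opening: 0.054
```

Run:
```python
from h import *
import pickle
show()
c=cam('wrist','pics/w6.png');pickle.dump(c,open('w6.pkl','wb'))
delta([.6155,.3095,.075],yawR(0.082))
```

```text
t 6.28 pos [0.6155 0.3072 0.2035] yaw.. [ 0.997  0.078 -0.002] [-0.002 -0.001 -1.   ] q [ 0.36  0.5   1.32 -0.    1.32  0.29] F [-0.4 -0.1 -3.5] M [-0.08  0.11 -0.  ] op 0.054
d [  1.6  -1.9 128.6] w [ 0.0006  0.0024 -0.0036] |d| 128.6 deg 0.3
```

View pics/w6.png

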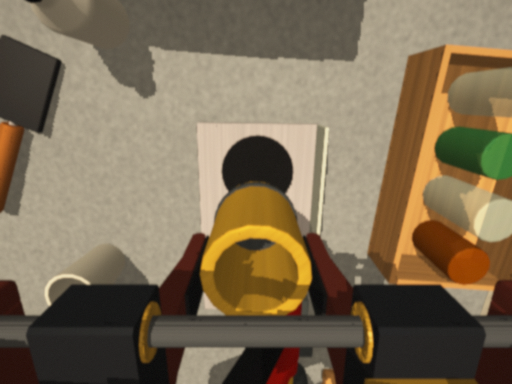

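apply_moves:
  plan:
    - {"claw":255,"dx":0,"dy":-2,"dz":35,"wz":0,"wx":0,"wy":0}
    - {"claw":255,"dx":0,"dy":-2,"dz":75,"wz":0,"wx":0,"wy":0}
    - {"claw":255,"dx":0,"dy":-2,"dz":110,"wz":0,"wx":0,"wy":0}
    - {"claw":255,"dx":0,"dy":-2,"dz":128,"wz":0,"wx":0,"wy":0}
    - {"claw":255,"dx":0,"dy":-2,"dz":132,"wz":0,"wx":0,"wy":0}

```text
t: 6.95
eef_pos: [0.6139, 0.3105, 0.0715]
tcp_rot: [3.138, 0.125, -0.003]
contact_force: [0.5, -0.9, -3.0]
opening: 0.0539
```

Run:
```python
from h import *
import pickle
show()
c=cam('wrist','pics/w7.png');pickle.dump(c,open('w7.pkl','wb'))
c=cam('side','pics/s7.png')
i=cv2.imread('pics/s7.png'); cv2.imwrite('pics/s7c.png',cv2.resize(i[130:230,200:320],None,fx=5,fy=5,interpolation=cv2.INTER_CUBIC))
delta([.6155,.3095,.060],yawR(0.082))
```

```text
t 6.95 pos [0.6139 0.3105 0.0715] yaw.. [ 0.997  0.08  -0.002] [-0.002 -0.001 -1.   ] q [ 0.37  0.63  1.44 -0.    1.07  0.29] F [ 0.5 -0.9 -3. ] M [-0.06  0.1   0.03] op 0.0539
d [-0.1  1.5 13. ] w [-0.0002 -0.0008 -0.0023] |d| 13.1 deg 0.1
```

View pics/w7.png

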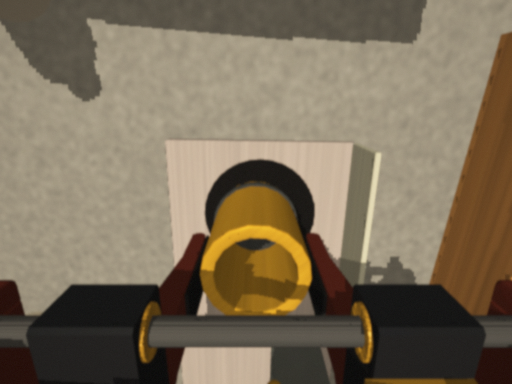

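View pics/s7c.png

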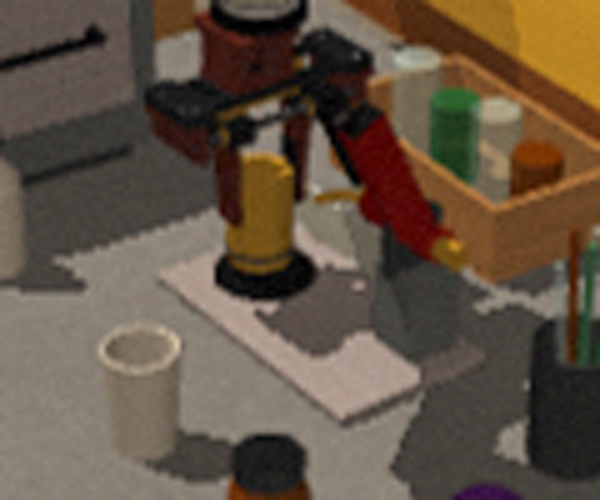

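Run:
```python
from h import *
import pickle
c=pickle.load(open('w7.pkl','rb'))
a=np.linspace(0,2*np.pi,73)
ci=lambda C,r:np.c_[C[0]+r*np.cos(a),C[1]+r*np.sin(a),0*a+C[2]]
im=cv2.cvtColor(c['pixels'],cv2.COLOR_RGB2BGR)
im=cv2.resize(im,None,fx=2,fy=2)[200:768,250:800].copy()
for C,r,col in [((.6155,.3122,.014),.042,(0,255,0)),((.6139,.3125,.026),.027,(255,0,255)),((.6139,.3125,.106),.027,(255,255,0))]:
    p=proj(c,ci(C,r)); print(p.min(0),p.max(0)); cv2.polylines(im,[np.int32(p*2-[250,200])],True,col,1)
cv2.imwrite('pics/w7o.png',im)
```

```text
[203.19643921 157.75533578] [313.73324232 261.70368786]
[219.05305386 181.60423246] [293.73862309 251.40549112]
[199.47071021 226.64959634] [313.28937266 326.18702186]
```

View pics/w7o.png

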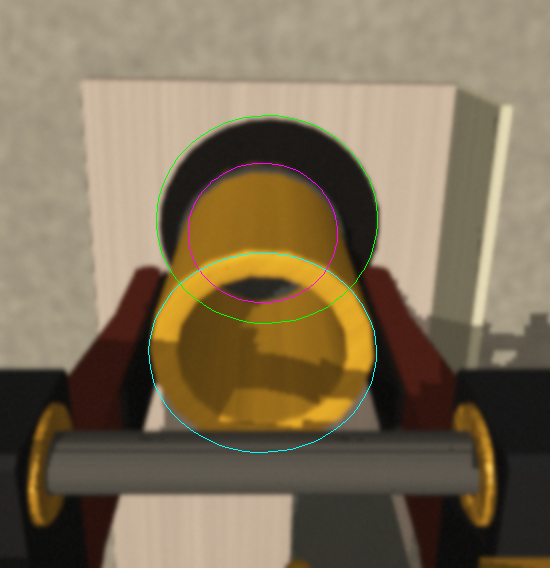

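apply_moves:
  plan:
    - {"claw":255,"dx":2,"dy":0,"dz":4,"wz":0,"wx":0,"wy":0}
    - {"claw":255,"dx":2,"dy":0,"dz":8,"wz":0,"wx":0,"wy":0}
    - {"claw":255,"dx":2,"dy":0,"dz":10,"wz":0,"wx":0,"wy":0}
    - {"claw":255,"dx":2,"dy":0,"dz":10,"wz":0,"wx":0,"wy":0}

```text
t: 7.55
eef_pos: [0.6172, 0.3109, 0.062]
tcp_rot: [3.139, 0.125, -0.001]
contact_force: [0.4, -0.2, -2.9]
opening: 0.0539
```

apply_moves:
  plan:
    - {"claw":255,"dx":0,"dy":0,"dz":1,"wz":0,"wx":0,"wy":0}
    - {"claw":255,"dx":0,"dy":0,"dz":1,"wz":0,"wx":0,"wy":0}

```text
t: 7.8
eef_pos: [0.6173, 0.3109, 0.0611]
tcp_rot: [3.139, 0.125, -0.0]
contact_force: [-0.5, 0.7, -3.0]
opening: 0.0539
```

Run:
```python
from h import *
show()
```

```text
t 7.8 pos [0.6173 0.3109 0.0611] yaw.. [ 0.997  0.079 -0.   ] [-0. -0. -1.] q [ 0.37  0.64  1.45 -0.    1.05  0.29] F [-0.5  0.7 -3. ] M [-0.04  0.06 -0.05] op 0.0539
```

apply_moves:
  plan:
    - {"claw":255,"dx":0,"dy":0,"dz":1,"wz":0,"wx":0,"wy":0}
    - {"claw":255,"dx":0,"dy":0,"dz":1,"wz":0,"wx":0,"wy":0}

```text
t: 8.05
eef_pos: [0.6173, 0.3109, 0.0601]
tcp_rot: [3.139, 0.125, -0.0]
contact_force: [-0.2, -0.1, -3.7]
opening: 0.0543
```

apply_moves:
  plan:
    - {"claw":255,"dx":0,"dy":0,"dz":1,"wz":0,"wx":0,"wy":0}
    - {"claw":255,"dx":0,"dy":0,"dz":1,"wz":0,"wx":0,"wy":0}

```text
t: 8.3
eef_pos: [0.6174, 0.311, 0.0595]
tcp_rot: [-3.139, -0.125, -0.0]
contact_force: [-1.4, 0.2, -0.1]
opening: 0.0541
```

Contact: the mould's weight is now off the tool. I'll lower another half millimetre and then release slowly.

apply_moves:
  plan:
    - {"claw":255,"dx":0,"dy":0,"dz":0.5,"wz":0,"wx":0,"wy":0}
    - {"claw":110,"dx":0,"dy":0,"dz":0.5,"wz":0,"wx":0,"wy":0}
    - {"claw":80,"dx":0,"dy":0,"dz":0.5,"wz":0,"wx":0,"wy":0}
    - {"claw":50,"dx":0,"dy":0,"dz":0.5,"wz":0,"wx":0,"wy":0}
    - {"claw":50,"dx":0,"dy":0,"dz":0.5,"wz":0,"wx":0,"wy":0}

```text
t: 8.93
eef_pos: [0.6175, 0.311, 0.0585]
tcp_rot: [3.139, 0.125, 0.0]
contact_force: [0.6, 0.2, -0.8]
opening: 0.0703
```

Run:
```python
from h import *
import pickle
show()
c=cam('wrist','pics/w8.png');pickle.dump(c,open('w8.pkl','wb'))
```

```text
t 8.93 pos [0.6175 0.311  0.0585] yaw.. [0.997 0.079 0.   ] [ 0. -0. -1.] q [ 0.37  0.65  1.45 -0.    1.05  0.29] F [ 0.6  0.2 -0.8] M [-0.08  0.09  0.05] op 0.0703
```

View pics/w8.png

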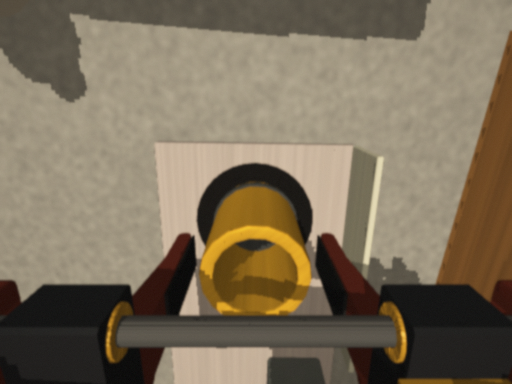

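The mould stands upright on the pad: its rim is at column 256 and the pad's centre at 255. Lifting off straight up.

apply_moves:
  plan:
    - {"claw":50,"dx":0,"dy":0,"dz":-20,"wz":0,"wx":0,"wy":0}
    - {"claw":50,"dx":0,"dy":0,"dz":-60,"wz":0,"wx":0,"wy":0}
    - {"claw":50,"dx":0,"dy":0,"dz":-110,"wz":0,"wx":0,"wy":0}
    - {"claw":50,"dx":0,"dy":0,"dz":-160,"wz":0,"wx":0,"wy":0}
    - {"claw":50,"dx":-40,"dy":0,"dz":-200,"wz":0,"wx":0,"wy":0}

```text
t: 9.6
eef_pos: [0.58, 0.3081, 0.2626]
tcp_rot: [-3.138, -0.123, -0.009]
contact_force: [0.0, 0.2, -0.1]
opening: 0.0706
```

Run:
```python
from h import *
show()
delta([.50,.10,.25],yawR(0.0))
```

```text
t 9.6 pos [0.58   0.3081 0.2626] yaw.. [0.997 0.078 0.006] [ 0.006  0.002 -1.   ] q [ 0.38  0.41  1.33 -0.    1.4   0.31] F [ 0.   0.2 -0.1] M [-0.03  0.    0.  ] op 0.0706
d [-96.1 201.2  11.8] w [-0.0017 -0.0056  0.0782] |d| 223.3 deg 4.5
```

apply_moves:
  plan:
    - {"claw":30,"dx":-60,"dy":10,"dz":0,"wz":0,"wx":0,"wy":0}
    - {"claw":0,"dx":-96,"dy":50,"dz":0,"wz":0.03,"wx":0,"wy":0}
    - {"claw":0,"dx":-96,"dy":110,"dz":0,"wz":0.06,"wx":0,"wy":0}
    - {"claw":0,"dx":-96,"dy":170,"dz":0,"wz":0.08,"wx":0,"wy":0}
    - {"claw":0,"dx":-96,"dy":215,"dz":0,"wz":0.08,"wx":0,"wy":0}

```text
t: 10.22
eef_pos: [0.499, 0.0838, 0.2605]
tcp_rot: [3.141, -0.002, 0.004]
contact_force: [0.7, -0.3, -0.2]
opening: 0.0877
```

Run:
```python
from h import *
import pickle
show()
c=cam('wrist','pics/w9.png');pickle.dump(c,open('w9.pkl','wb'))
```

```text
t 10.22 pos [0.499  0.0838 0.2605] yaw.. [ 1.    -0.001  0.003] [ 0.003 -0.    -1.   ] q [ 0.03  0.19  1.66 -0.    1.29  0.03] F [ 0.7 -0.3 -0.2] M [-0.02  0.07  0.03] op 0.0877
```

View pics/w9.png

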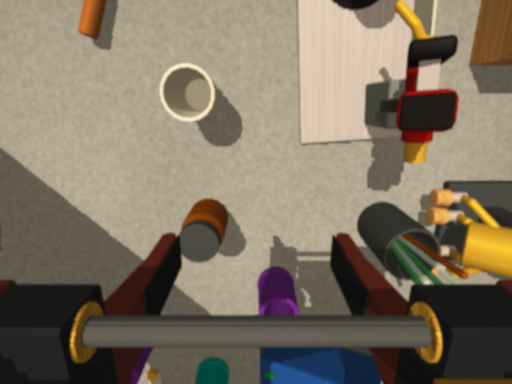

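Run:
```python
from h import *
i=cv2.imread('pics/w9.png'); cv2.imwrite('pics/w9c.png',cv2.resize(i[0:170,370:490],None,fx=4.5,fy=3.5*4.5/3.5,interpolation=cv2.INTER_CUBIC)[:600])
```

```text
(no output)
```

View pics/w9c.png

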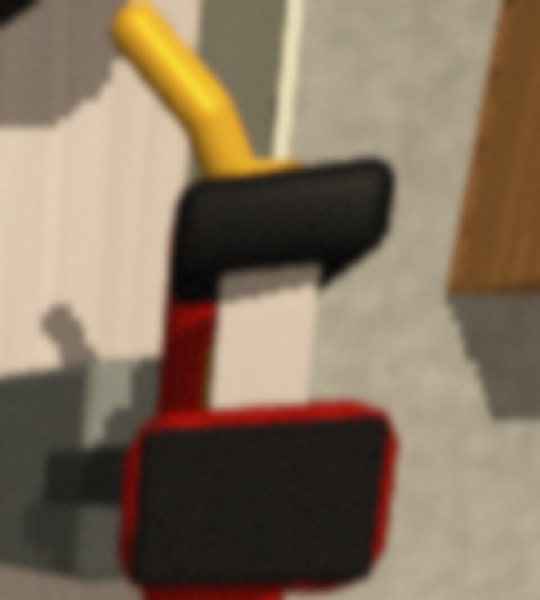

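```bash
cat > ov.py <<'E'
from h import *
import pickle
psi=.082
gz=np.array([-np.sin(np.radians(25))*np.cos(psi),-np.sin(np.radians(25))*np.sin(psi),np.cos(np.radians(25))]); gy=np.array([-np.sin(psi),np.cos(psi),0]); gx=np.cross(gy,gz)
def boxes(G):
    G=np.array(G); out=[]
    for (x0,x1,y0,y1,z0,z1) in [(-.017,.017,-.02,.006,-.06,.025),(-.013,.013,.028,.036,-.059,.021)]:
        out.append([G+gx*x+gy*y+gz*z for x in(x0,x1) for y in(y0,y1) for z in (z0,z1)])
    return out
def draw(n,G,crop,k,fn):
    c=pickle.load(open(n+'.pkl','rb')); im=cv2.cvtColor(c['pixels'],cv2.COLOR_RGB2BGR)
    a,b,cc,d=crop; im=cv2.resize(im[b:d,a:cc],None,fx=k,fy=k,interpolation=cv2.INTER_CUBIC)
    for P,col in zip(boxes(G),[(0,255,0),(255,255,0)]):
        p=(proj(c,P)-[a,b]+.5)*k
        for i in range(8):
            for m in (1,2,4):
                if i<i^m: cv2.line(im,tuple(np.int32(p[i])),tuple(np.int32(p[i^m])),col,1)
    cv2.imwrite(fn,im)
E
python3 - <<'E'
from ov import *
T=pickle.load(open('top0.pkl','rb'));S=pickle.load(open('side0.pkl','rb'));W=pickle.load(open('w9.pkl','rb'))
rs=[ray(T,(227.1,155.3)),ray(S,(272,153.2)),ray(W,(428.8,110.7))]
for k in ([0,1],[0,2],[1,2],[0,1,2]): print(k,tri([rs[i] for i in k]).round(4))
E_=tri(rs); G=E_-.025*gz+.007*gy; print('G',G)
draw('top0',G,(200,140,240,170),12,'pics/o_t.png');draw('side0',G,(255,140,295,190),10,'pics/o_s.png');draw('w9',G,(370,0,490,170),3.5,'pics/o_w.png')
a=[cv2.imread(f'pics/o_{q}.png') for q in 'sw']; h=max(i.shape[0] for i in a)
cv2.imwrite('pics/o.png',np.hstack([cv2.copyMakeBorder(i,0,h-i.shape[0],0,0,0) for i in a]))
E
```

```text
[0, 1] [0.6065 0.1611 0.223 ]
[0, 2] [0.6041 0.1607 0.2289]
[1, 2] [0.607  0.1604 0.2234]
[0, 1, 2] [0.6065 0.1607 0.2234]
G [0.61647641 0.16854741 0.20077128]
```

View pics/o.png

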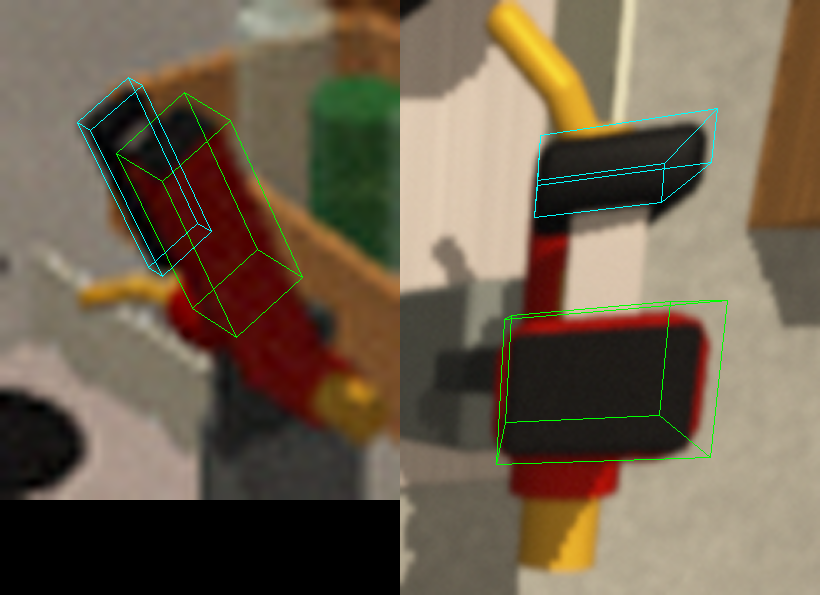

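View pics/o_t.png

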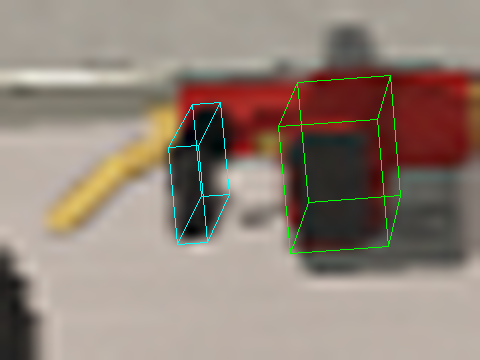

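```bash
cat > kn.py <<'E'
from h import *
import pickle
psk=.035; c25,s25=np.cos(np.radians(25)),np.sin(np.radians(25))
u=np.array([c25*np.cos(psk),c25*np.sin(psk),s25]); l=np.array([-np.sin(psk),np.cos(psk),0]); n=np.cross(u,l)
KG=np.array([.5644,-.2665,.1377])
def kR(th): # th deg ccw from up of pointer
    t=np.radians(th); p=np.cos(t)*u+np.sin(t)*l; ky=np.cross(n,p)
    return R.from_matrix(np.c_[-ky,-p,-n])
E
python3 - <<'E'
from kn import *
delta(KG+.12*n,kR(-10)); print(KG+.12*n)
E
```

```text
d [ 15.  347.6  15.4] w [0.3848 0.3048 1.6791] |d| 348.3 deg 100.2
[ 0.51371687 -0.26827463  0.24645693]
```

apply_moves:
  plan:
    - {"claw":30,"dx":0,"dy":60,"dz":0,"wx":0.04,"wy":0.03,"wz":0.17}
    - {"claw":30,"dx":0,"dy":115,"dz":0,"wx":0.08,"wy":0.06,"wz":0.34}
    - {"claw":30,"dx":0,"dy":165,"dz":0,"wx":0.12,"wy":0.09,"wz":0.51}
    - {"claw":30,"dx":0,"dy":210,"dz":0,"wx":0.16,"wy":0.12,"wz":0.68}
    - {"claw":30,"dx":0,"dy":250,"dz":0,"wx":0.19,"wy":0.15,"wz":0.84}

```text
t: 10.9
eef_pos: [0.4989, -0.1662, 0.2603]
tcp_rot: [-2.686, 1.216, -0.221]
contact_force: [0.4, -0.4, -0.7]
opening: 0.0775
```

Run:
```python
from kn import *
show()
delta(KG+.12*n,kR(-10))
```

```text
t 10.9 pos [ 0.4989 -0.1662  0.2603] yaw.. [ 0.653 -0.755  0.059] [ 0.21   0.106 -0.972] q [-0.61  0.14  1.75  0.23  1.15  0.16] F [ 0.4 -0.4 -0.7] M [-0.06  0.18 -0.04] op 0.0775
d [85.9 58.4  5.7] w [0.1944 0.1541 0.834 ] |d| 104.0 deg 49.9
```

apply_moves:
  plan:
    - {"claw":30,"dx":20,"dy":14,"dz":0,"wx":0.04,"wy":0.03,"wz":0.17}
    - {"claw":30,"dx":40,"dy":28,"dz":2,"wx":0.08,"wy":0.06,"wz":0.34}
    - {"claw":30,"dx":60,"dy":42,"dz":3,"wx":0.12,"wy":0.09,"wz":0.5}
    - {"claw":30,"dx":80,"dy":54,"dz":5,"wx":0.16,"wy":0.12,"wz":0.67}
    - {"claw":30,"dx":86,"dy":58,"dz":6,"wx":0.195,"wy":0.154,"wz":0.834}

```text
t: 11.52
eef_pos: [0.5152, -0.2677, 0.246]
tcp_rot: [-1.821, 2.096, -0.387]
contact_force: [0.0, 1.0, 0.3]
opening: 0.0773
```

apply_moves:
  plan:
    - {"claw":30,"dx":0,"dy":0,"dz":0,"wx":0,"wy":0,"wz":0}

```text
t: 11.65
eef_pos: [0.5141, -0.2655, 0.2454]
tcp_rot: [-1.83, 2.09, -0.384]
contact_force: [0.5, -0.3, 0.7]
opening: 0.0777
```

Run:
```python
from kn import *
show()
c=cam('wrist','pics/k1.png');pickle.dump(c,open('k1.pkl','wb'))
delta(KG+.12*n,kR(-10))
```

```text
t 11.65 pos [ 0.5141 -0.2655  0.2454] yaw.. [-0.116 -0.991 -0.073] [ 0.42   0.018 -0.907] q [-0.81  0.15  1.84  0.42  0.9   0.67] F [ 0.5 -0.3  0.7] M [0.01 0.28 0.07] op 0.0777
d [ 2.7 -0.  -1.2] w [0.0027 0.003  0.0091] |d| 3.0 deg 0.6
```

View pics/k1.png

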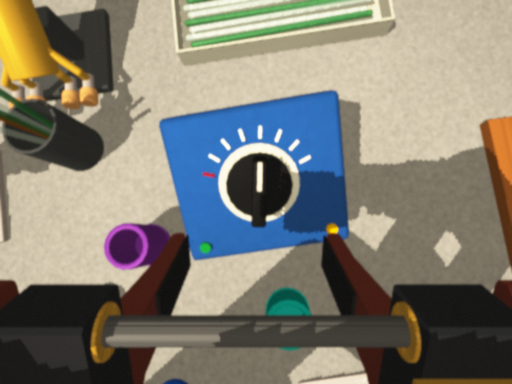

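Run:
```python
from kn import *
from scipy.optimize import least_squares
i=cv2.imread('pics/k1.png'); cv2.imwrite('pics/k1c.png',cv2.resize(i[85:265,155:355],None,fx=3.3,fy=3.3,interpolation=cv2.INTER_CUBIC))
W=pickle.load(open('k1.pkl','rb'));T=pickle.load(open('top0.pkl','rb'));S=pickle.load(open('side0.pkl','rb'))
pw=np.array([(209,175),(214,158.5),(226,144.5),(242,133),(260,131),(278,135),(294.5,144.5),(305.5,159)])
f=lambda a,k,x,y:(np.array(a)+.5)/k-.5+[x,y]
pt=f([(365,232),(380,202),(407,181),(438,170),(472,169),(502,181),(529,201),(541,228)],6,280,130)
ps=f([(429,204),(463,193),(502,187),(532,200),(560,217),(577,247),(588,278),(570,310)],6,265,200)
def ticks(C,ps_,r):
    u=np.array([c25*np.cos(ps_),c25*np.sin(ps_),s25]); l=np.array([-np.sin(ps_),np.cos(ps_),0])
    th=np.radians(70-20*np.arange(8)); return C+r*(np.cos(th)[:,None]*u+np.sin(th)[:,None]*l)
def res(p,ws=(1,1.5,1)):
    P=ticks(p[:3],p[3],p[4]); return np.r_[(proj(W,P)-pw).ravel()*ws[0],(proj(T,P)-pt).ravel()*ws[1],(proj(S,P)-ps).ravel()*ws[2]]
for ws in [(1,1.5,1),(1,1.5,0),(1,0,1)]:
    o=least_squares(res,[.577,-.266,.11,.035,.053],args=(ws,)); print(o.x.round(4),np.sqrt(np.mean(o.fun**2)))
    p=o.x; nn=np.array([-s25*np.cos(p[3]),-s25*np.sin(p[3]),c25]); print('KG',(p[:3]+.03*nn).round(4))
o=least_squares(res,[.577,-.266,.11,.035,.053])
print((proj(W,ticks(o.x[:3],o.x[3],o.x[4]))-pw).round(1))
```

```text
[ 0.5765 -0.2676  0.1106  0.0344  0.0537] 0.5609255163616821
KG [ 0.5638 -0.2681  0.1378]
[ 0.5777 -0.2677  0.1039  0.0339  0.0546] 0.37001315389785894
KG [ 0.565  -0.2682  0.1311]
[ 0.5759 -0.2682  0.113   0.0368  0.0533] 0.3729069041066414
KG [ 0.5632 -0.2687  0.1402]
[[-0.8 -0.4]
 [-0.2 -0.6]
 [-0.8 -0.6]
 [-0.8  1.5]
 [-0.3  0.3]
 [ 0.2 -0.2]
 [-0.5 -0.2]
 [-0.4 -0.5]]
```

View pics/k1c.png

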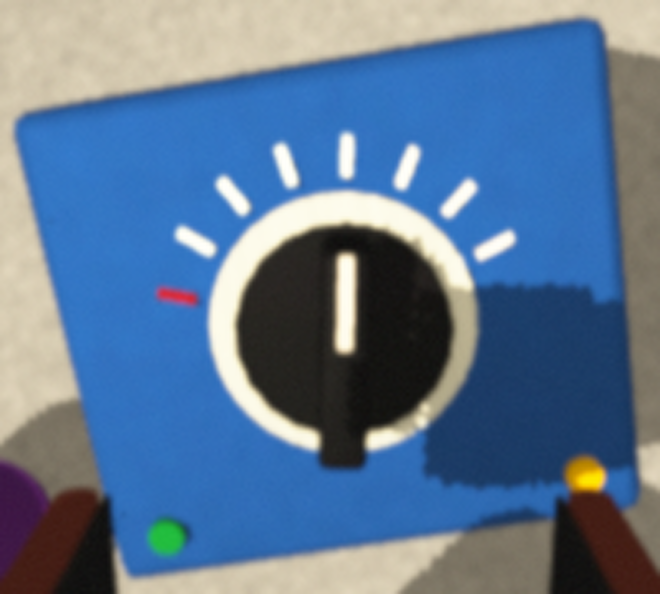

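The red mark is at (209,175) and the pointer lies on the fourth white mark, at (260,131). The selector therefore starts at four clicks, and the bar is aligned with the jaws. Approaching the knob.

```bash
sed -i 's/KG=np.*/KG=np.array([.5638,-.2680,.1378])/' kn.py
python3 - <<'E'
from kn import *
delta(KG+.03*n,kR(-10));delta(KG-.010*n,kR(-10))
E
```

```text
d [ 4.6  0.  88.4] w [0.0027 0.003  0.0091] |d| 88.6 deg 0.6
d [ 4.700e+00 -1.000e-01  1.284e+02] w [0.0027 0.003  0.0091] |d| 128.5 deg 0.6
```

apply_moves:
  plan:
    - {"claw":100,"dx":2,"dy":0,"dz":25,"wx":0,"wy":0,"wz":0}
    - {"claw":150,"dx":4,"dy":0,"dz":55,"wx":0,"wy":0,"wz":0.01}
    - {"claw":150,"dx":5,"dy":0,"dz":80,"wx":0,"wy":0,"wz":0.01}
    - {"claw":150,"dx":5,"dy":0,"dz":88,"wx":0,"wy":0,"wz":0.01}
    - {"claw":150,"dx":5,"dy":0,"dz":88,"wx":0,"wy":0,"wz":0.01}

```text
t: 12.32
eef_pos: [0.5513, -0.2689, 0.1647]
tcp_rot: [-1.82, 2.097, -0.38]
contact_force: [0.1, -0.2, -0.0]
opening: 0.0367
```

Run:
```python
from kn import *
show()
c=cam('wrist','pics/k2.png');pickle.dump(c,open('k2.pkl','wb'))
delta(KG-.010*n,kR(-10))
```

```text
t 12.32 pos [ 0.5513 -0.2689  0.1647] yaw.. [-0.124 -0.989 -0.078] [ 0.42   0.019 -0.907] q [-0.76  0.3   1.88  0.48  0.71  0.63] F [ 0.1 -0.2 -0. ] M [0.06 0.31 0.05] op 0.0367
d [-0.6  0.3 40.1] w [ 0.0024  0.0028 -0.0028] |d| 40.1 deg 0.3
```

View pics/k2.png

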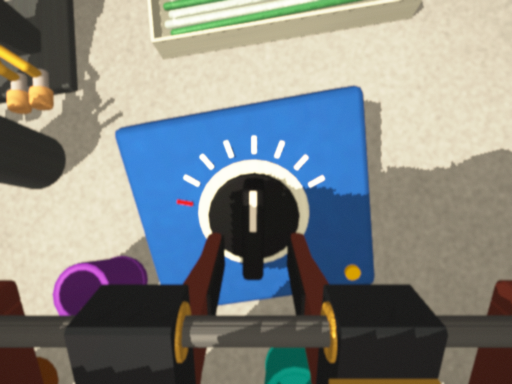

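apply_moves:
  plan:
    - {"claw":150,"dx":-1,"dy":0,"dz":12,"wx":0,"wy":0,"wz":0}
    - {"claw":150,"dx":-1,"dy":0,"dz":24,"wx":0,"wy":0,"wz":0}
    - {"claw":150,"dx":-1,"dy":0,"dz":32,"wx":0,"wy":0,"wz":0}
    - {"claw":150,"dx":-1,"dy":0,"dz":37,"wx":0,"wy":0,"wz":0}
    - {"claw":150,"dx":-1,"dy":0,"dz":37,"wx":0,"wy":0,"wz":0}

```text
t: 13.0
eef_pos: [0.5666, -0.2674, 0.1304]
tcp_rot: [-1.818, 2.099, -0.38]
contact_force: [-0.3, 0.3, 0.8]
opening: 0.0364
```

Run:
```python
from kn import *
show()
c=cam('wrist','pics/k3.png');pickle.dump(c,open('k3.pkl','wb'))
delta(KG-.010*n,kR(-10))
```

```text
t 13.0 pos [ 0.5666 -0.2674  0.1304] yaw.. [-0.126 -0.989 -0.078] [ 0.42   0.018 -0.908] q [-0.73  0.37  1.88  0.52  0.64  0.6 ] F [-0.3  0.3  0.8] M [-0.03  0.33  0.03] op 0.0364
d [ 0.3 -0.5  2.4] w [ 0.0032  0.003  -0.0045] |d| 2.5 deg 0.4
```

View pics/k3.png

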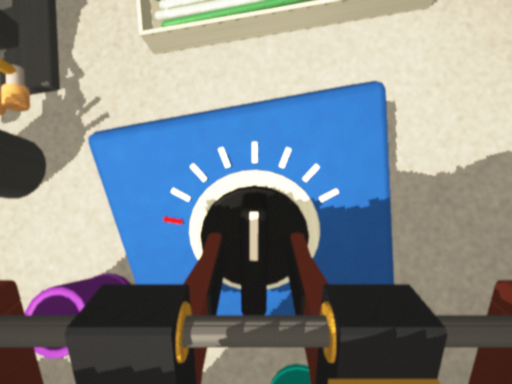

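apply_moves:
  plan:
    - {"claw":200,"dx":0,"dy":0,"dz":0,"wx":0,"wy":0,"wz":0}
    - {"claw":255,"dx":0,"dy":0,"dz":0,"wx":0,"wy":0,"wz":0}
    - {"claw":255,"dx":0,"dy":0,"dz":0,"wx":0,"wy":0,"wz":0}

```text
t: 13.42
eef_pos: [0.5667, -0.2667, 0.1313]
tcp_rot: [-1.817, 2.098, -0.379]
contact_force: [0.2, 4.1, 2.5]
opening: 0.0136
```

Run:
```python
from kn import *
show()
```

```text
t 13.43 pos [ 0.5667 -0.2667  0.1313] yaw.. [-0.126 -0.989 -0.079] [ 0.42   0.02  -0.907] q [-0.73  0.37  1.88  0.52  0.64  0.6 ] F [0.2 4.1 2.5] M [0.61 0.08 0.18] op 0.0136
```

apply_moves:
  plan:
    - {"claw":255,"dx":-0.5,"dy":0,"dz":0,"wx":0,"wy":0,"wz":-0.12}
    - {"claw":255,"dx":-0.5,"dy":0,"dz":0,"wx":0,"wy":0,"wz":-0.24}
    - {"claw":255,"dx":-0.5,"dy":0,"dz":0,"wx":0,"wy":0,"wz":-0.36}
    - {"claw":255,"dx":-0.5,"dy":0,"dz":0,"wx":0,"wy":0,"wz":-0.48}
    - {"claw":255,"dx":-0.5,"dy":0,"dz":0,"wx":0,"wy":0,"wz":-0.6}

```text
t: 14.05
eef_pos: [0.5668, -0.2672, 0.1314]
tcp_rot: [-2.423, 1.503, -0.521]
contact_force: [-0.4, 0.5, 1.9]
opening: 0.0139
```

Run:
```python
from kn import *
show()
s=get_state();Rt=R.from_rotvec(s['tcp_rot']);d=kR(-10).inv()*Rt;print('angle',d.as_rotvec())
print('Ftool',Rt.inv().apply(s['contact_force']).round(1),'Mtool',Rt.inv().apply(s['moment']).round(2))
c=cam('wrist','pics/k4.png')
```

```text
t 14.05 pos [ 0.5668 -0.2672  0.1314] yaw.. [ 0.407 -0.897  0.171] [ 0.421  0.017 -0.907] q [-0.73  0.37  1.88  0.52  0.64 -0.01] F [-0.4  0.5  1.9] M [-0.04  0.26 -0.  ] op 0.0139
angle [-0.00147617 -0.00301439 -0.59950924]
Ftool [-0.3 -0.6 -1.9] Mtool [-0.25 -0.08 -0.01]
```

View pics/k4.png

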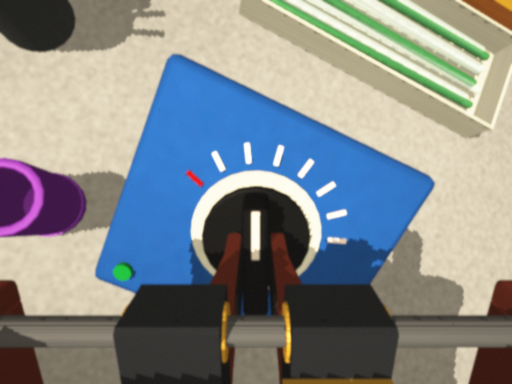

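apply_moves:
  plan:
    - {"claw":255,"dx":0,"dy":0,"dz":0,"wx":0,"wy":0,"wz":-0.14}
    - {"claw":255,"dx":0,"dy":0,"dz":0,"wx":0,"wy":0,"wz":-0.28}
    - {"claw":255,"dx":0,"dy":0,"dz":0,"wx":0,"wy":0,"wz":-0.42}
    - {"claw":255,"dx":0,"dy":0,"dz":0,"wx":0,"wy":0,"wz":-0.56}
    - {"claw":255,"dx":0,"dy":0,"dz":0,"wx":0,"wy":0,"wz":-0.7}

```text
t: 14.72
eef_pos: [0.5673, -0.2677, 0.1316]
tcp_rot: [-2.906, 0.607, -0.637]
contact_force: [1.3, 0.4, 0.9]
opening: 0.014
```

apply_moves:
  plan:
    - {"claw":255,"dx":0,"dy":0,"dz":0,"wx":0,"wy":0,"wz":-0.05}
    - {"claw":255,"dx":0,"dy":0,"dz":0,"wx":0,"wy":0,"wz":-0.1}
    - {"claw":255,"dx":0,"dy":0,"dz":0,"wx":0,"wy":0,"wz":-0.14}
    - {"claw":255,"dx":0,"dy":0,"dz":0,"wx":0,"wy":0,"wz":-0.14}

```text
t: 15.22
eef_pos: [0.5673, -0.2677, 0.1316]
tcp_rot: [-2.966, 0.414, -0.652]
contact_force: [1.5, 1.1, 1.9]
opening: 0.0141
```

Run:
```python
from kn import *
show()
s=get_state();Rt=R.from_rotvec(s['tcp_rot']);d=kR(-10).inv()*Rt;print('angle',d.as_rotvec())
print('Ftool',Rt.inv().apply(s['contact_force']).round(1),'Mtool',Rt.inv().apply(s['moment']).round(2))
c=cam('wrist','pics/k5.png')
```

```text
t 15.22 pos [ 0.5673 -0.2677  0.1316] yaw.. [ 0.873 -0.277  0.401] [ 0.422  0.017 -0.907] q [-0.73  0.37  1.88  0.52  0.64 -0.84] F [1.5 1.1 1.9] M [ 0.08 -0.09 -0.66] op 0.0141
angle [ 4.03444048e-04 -2.39869462e-03 -1.43241159e+00]
Ftool [ 1.7 -1.6 -1.1] Mtool [-0.17  0.16  0.63]
```

View pics/k5.png

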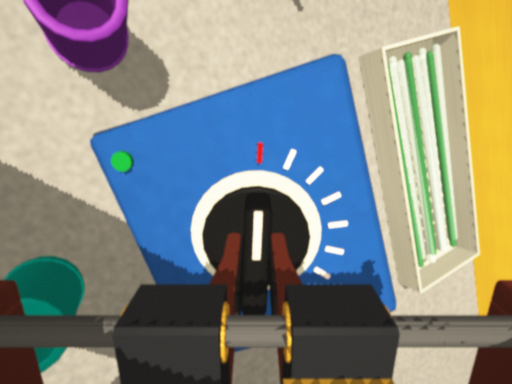

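The pointer is at the red mark (260,153), and a 0.63 N m reaction shows the stop is reached. Now four clicks up.

apply_moves:
  plan:
    - {"claw":255,"dx":0,"dy":0,"dz":0,"wx":0,"wy":0,"wz":0.12}
    - {"claw":255,"dx":0,"dy":0,"dz":0,"wx":0,"wy":0,"wz":0.26}
    - {"claw":255,"dx":0,"dy":0,"dz":0,"wx":0,"wy":0,"wz":0.4}
    - {"claw":255,"dx":0,"dy":0,"dz":0,"wx":0,"wy":0,"wz":0.54}
    - {"claw":255,"dx":0,"dy":0,"dz":0,"wx":0,"wy":0,"wz":0.68}

```text
t: 15.9
eef_pos: [0.5668, -0.2674, 0.1313]
tcp_rot: [-2.55, 1.327, -0.55]
contact_force: [-0.3, 0.3, 2.1]
opening: 0.0138
```

apply_moves:
  plan:
    - {"claw":255,"dx":0,"dy":0,"dz":0,"wx":0,"wy":0,"wz":0.14}
    - {"claw":255,"dx":0,"dy":0,"dz":0,"wx":0,"wy":0,"wz":0.28}
    - {"claw":255,"dx":0,"dy":0,"dz":0,"wx":0,"wy":0,"wz":0.42}
    - {"claw":255,"dx":0,"dy":0,"dz":0,"wx":0,"wy":0,"wz":0.56}
    - {"claw":255,"dx":0,"dy":0,"dz":0,"wx":0,"wy":0,"wz":0.68}

```text
t: 16.52
eef_pos: [0.5666, -0.2667, 0.1312]
tcp_rot: [-1.901, 2.035, -0.399]
contact_force: [-0.5, 2.1, 2.8]
opening: 0.0139
```

apply_moves:
  plan:
    - {"claw":255,"dx":0,"dy":0,"dz":0,"wx":0,"wy":0,"wz":0.04}
    - {"claw":255,"dx":0,"dy":0,"dz":0,"wx":0,"wy":0,"wz":0.06}
    - {"claw":255,"dx":0,"dy":0,"dz":0,"wx":0,"wy":0,"wz":0.06}

```text
t: 16.9
eef_pos: [0.5666, -0.2667, 0.1313]
tcp_rot: [-1.84, 2.082, -0.385]
contact_force: [-1.2, 2.7, 5.0]
opening: 0.0137
```

Run:
```python
from kn import *
show()
s=get_state();Rt=R.from_rotvec(s['tcp_rot']);d=kR(-10).inv()*Rt;print('angle',d.as_rotvec())
print('Ftool',Rt.inv().apply(s['contact_force']).round(1),'Mtool',Rt.inv().apply(s['moment']).round(2))
c=cam('wrist','pics/k6.png')
```

```text
t 16.9 pos [ 0.5666 -0.2667  0.1313] yaw.. [-0.108 -0.992 -0.07 ] [ 0.42   0.019 -0.907] q [-0.73  0.37  1.89  0.52  0.64  0.58] F [-1.2  2.7  5. ] M [0.37 0.02 0.11] op 0.0137
angle [-0.00286216 -0.0033643  -0.01529237]
Ftool [-2.9 -0.6 -5. ] Mtool [-0.07 -0.38  0.06]
```

View pics/k6.png

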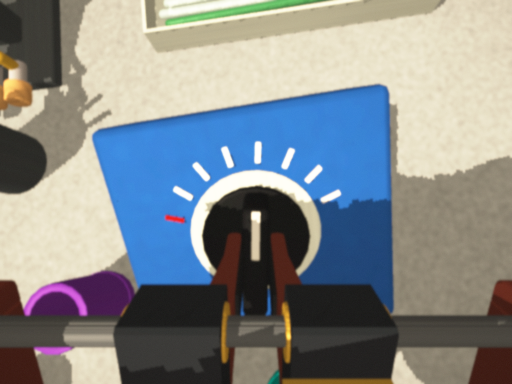

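The pointer (256,215) lines up with the fourth mark (258,152). Releasing and backing off along the axis.

apply_moves:
  plan:
    - {"claw":220,"dx":0,"dy":0,"dz":0,"wx":0,"wy":0,"wz":0}
    - {"claw":150,"dx":0,"dy":0,"dz":0,"wx":0,"wy":0,"wz":0}
    - {"claw":130,"dx":0,"dy":0,"dz":0,"wx":0,"wy":0,"wz":0}
    - {"claw":130,"dx":0,"dy":0,"dz":-15,"wx":0,"wy":0,"wz":0}
    - {"claw":130,"dx":0,"dy":0,"dz":-45,"wx":0,"wy":0,"wz":0}

```text
t: 17.58
eef_pos: [0.5469, -0.2675, 0.1717]
tcp_rot: [-1.841, 2.083, -0.383]
contact_force: [0.9, 0.1, 0.4]
opening: 0.0427
```

apply_moves:
  plan:
    - {"claw":100,"dx":0,"dy":0,"dz":-40,"wx":0,"wy":0,"wz":0}
    - {"claw":60,"dx":0,"dy":0,"dz":-80,"wx":0,"wy":0,"wz":0}
    - {"claw":30,"dx":0,"dy":0,"dz":-120,"wx":0,"wy":0,"wz":0}

```text
t: 17.95
eef_pos: [0.4962, -0.2702, 0.2826]
tcp_rot: [-1.84, 2.083, -0.387]
contact_force: [0.9, -0.6, 0.3]
opening: 0.0695
```

Run:
```python
from ov import *
show()
c=cam('wrist','pics/k7.png')
i=cv2.imread('pics/k7.png'); cv2.imwrite('pics/k7c.png',cv2.resize(i[85:265,155:355],None,fx=3,fy=3,interpolation=cv2.INTER_CUBIC))
G=np.array([0.6165,.1685,.2005])
Rg=R.from_matrix(np.c_[-gy,np.cross(-gz,-gy),-gz]); print(np.c_[-gy,np.cross(-gz,-gy),-gz])
delta(G+.12*gz,Rg); print(G+.12*gz)
```

```text
t 17.95 pos [ 0.4962 -0.2702  0.2826] yaw.. [-0.108 -0.992 -0.068] [ 0.42   0.017 -0.907] q [-0.85  0.09  1.81  0.4   0.99  0.67] F [ 0.9 -0.6  0.3] M [0.01 0.36 0.01] op 0.0695
[[ 0.08190814 -0.90326249  0.42119822]
 [-0.99663988 -0.07423398  0.03461587]
 [-0.         -0.42261826 -0.90630779]]
d [-441.5  -16.9   14.9] w [-0.0037 -0.0226 -0.1995] |d| 442.0 deg 11.5
[0.56595621 0.1643461  0.30925693]
```

View pics/k7c.png

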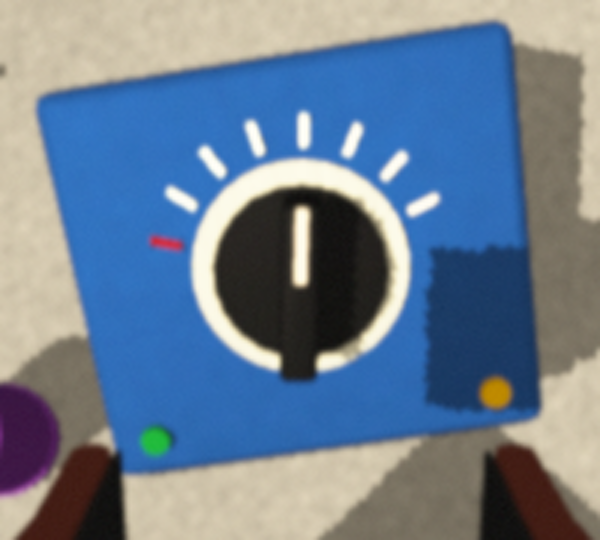

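The selector reads the fourth mark after release: the pointer points straight at the mark at (304,130) in the crop. Now to the gun.

apply_moves:
  plan:
    - {"claw":0,"dx":-60,"dy":0,"dz":-20,"wx":0,"wy":0,"wz":0}
    - {"claw":0,"dx":-120,"dy":0,"dz":-30,"wx":0,"wy":0,"wz":0}
    - {"claw":0,"dx":-180,"dy":0,"dz":-30,"wx":0,"wy":0,"wz":-0.05}
    - {"claw":0,"dx":-240,"dy":0,"dz":-30,"wx":0,"wy":0,"wz":-0.1}
    - {"claw":0,"dx":-300,"dy":0,"dz":-25,"wx":0,"wy":0,"wz":-0.15}

```text
t: 18.62
eef_pos: [0.519, 0.0283, 0.3258]
tcp_rot: [-2.002, 1.948, -0.427]
contact_force: [0.9, -0.2, 0.1]
opening: 0.088
```

```bash
cat >> ov.py <<'E'
Rg=R.from_matrix(np.c_[-gy,np.cross(-gz,-gy),-gz])
E
python3 - <<'E'
from ov import *
show()
G=np.array([0.6165,.1685,.2005])
delta(G+.13*gz,Rg); print(G+.13*gz)
E
```

```text
t 18.62 pos [0.519  0.0283 0.3258] yaw.. [ 0.028 -1.    -0.005] [ 0.423  0.017 -0.906] q [-0.13 -0.08  1.87  0.09  0.92  1.37] F [ 0.9 -0.2  0.1] M [-0.05  0.31 -0.02] op 0.088
d [-134.4  -38.7   27.1] w [-0.0007 -0.018  -0.0508] |d| 142.4 deg 3.1
[0.56174423 0.16399994 0.31832001]
```

apply_moves:
  plan:
    - {"claw":0,"dx":-50,"dy":-15,"dz":5,"wx":0,"wy":0,"wz":-0.02}
    - {"claw":0,"dx":-100,"dy":-30,"dz":10,"wx":0,"wy":-0.01,"wz":-0.04}
    - {"claw":0,"dx":-134,"dy":-39,"dz":18,"wx":0,"wy":-0.02,"wz":-0.05}
    - {"claw":0,"dx":-134,"dy":-39,"dz":27,"wx":0,"wy":-0.02,"wz":-0.05}
    - {"claw":0,"dx":-134,"dy":-39,"dz":27,"wx":0,"wy":-0.02,"wz":-0.05}

```text
t: 19.25
eef_pos: [0.5612, 0.1614, 0.316]
tcp_rot: [-2.053, 1.893, -0.412]
contact_force: [0.2, -0.4, 0.2]
opening: 0.0874
```

Run:
```python
from ov import *
show()
c=cam('wrist','pics/g1.png');pickle.dump(c,open('g1.pkl','wb'))
```

```text
t 19.25 pos [0.5612 0.1614 0.316 ] yaw.. [ 0.081 -0.997 -0.003] [ 0.417  0.037 -0.908] q [ 0.19  0.05  1.77 -0.05  0.89  1.7 ] F [ 0.2 -0.4  0.2] M [-0.09  0.29  0.03] op 0.0874
```

View pics/g1.png

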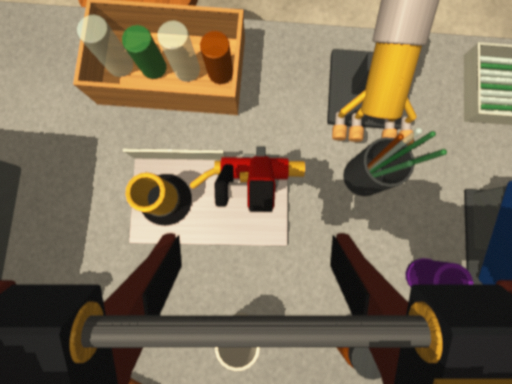

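Run:
```python
from ov import *
G=np.array([0.6165,.1685,.2005])
draw('g1',G,(180,140,310,225),6,'pics/g1o.png')
draw('g1',G+9,(180,140,310,225),6,'pics/g1n.png')
```

```text
(no output)
```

View pics/g1o.png

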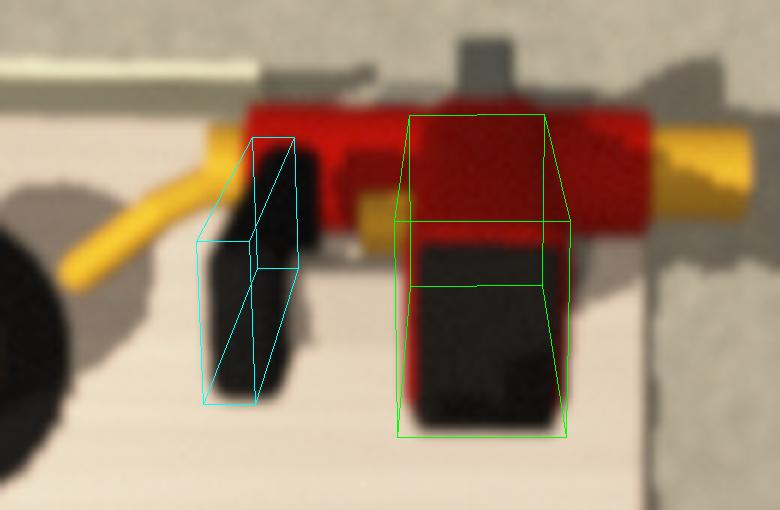

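View pics/g1n.png

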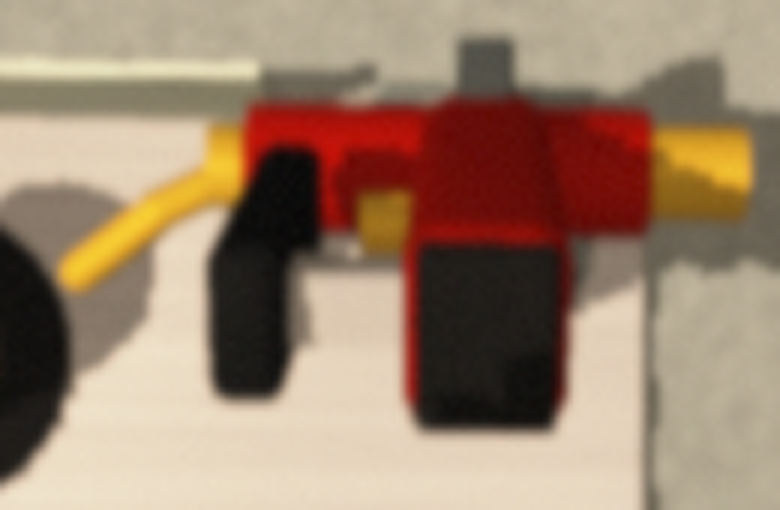

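Run:
```python
from ov import *
from scipy.optimize import least_squares
f=lambda a,k,x,y:(np.array(a)+.5)/k-.5+[x,y]
g=pickle.load(open('g1.pkl','rb'));w=pickle.load(open('w9.pkl','rb'));T=pickle.load(open('top0.pkl','rb'));S=pickle.load(open('side0.pkl','rb'))
F=[(g,[(-.013,.036,.021),(-.017,-.02,.025),(-.017,.006,.025),(.017,-.02,.025),(.017,.006,.025),(.013,.036,.021)],f([(210,400),(567,432),(407,432),(569,238),(407,238),(210,245)],6,180,140),1),
(w,[(-.017,-.02,.025),(.017,-.02,.025),(.017,.006,.025),(-.017,.006,.025)],f([(122,588),(387,588),(398,405),(133,408)],4.5,370,0),1),
(T,[(0,-.007,.025)],np.array([(227.1,155.3)]),2),(S,[(0,-.007,.025)],np.array([(272,153.2)]),2)]
def res(G,ii):
    o=[]
    for i in ii:
        c,L,px,wt=F[i]; P=[G+gx*a+gy*b+gz*d for a,b,d in L]; o.append((proj(c,P)-px).ravel()*wt)
    return np.concatenate(o)
for ii in [(0,),(1,),(0,1),(0,2,3),(2,3),(0,1,2,3)]:
    o=least_squares(res,[.6165,.1685,.2005],args=(ii,)); print(ii,o.x.round(4),np.sqrt(np.mean(o.fun**2)).round(2))
G=o.x
draw('g1',G,(180,140,310,225),6,'pics/g1o.png');draw('side0',G,(255,140,295,190),10,'pics/o_s.png')
```

```text
(0,) [0.6178 0.168  0.1867] 0.86
(1,) [0.6224 0.1678 0.1876] 1.3
(0, 1) [0.6172 0.1679 0.1963] 1.49
(0, 2, 3) [0.6163 0.1676 0.1981] 1.15
(2, 3) [0.6164 0.1689 0.2004] 0.32
(0, 1, 2, 3) [0.6169 0.1679 0.1973] 1.44
```

View pics/g1o.png

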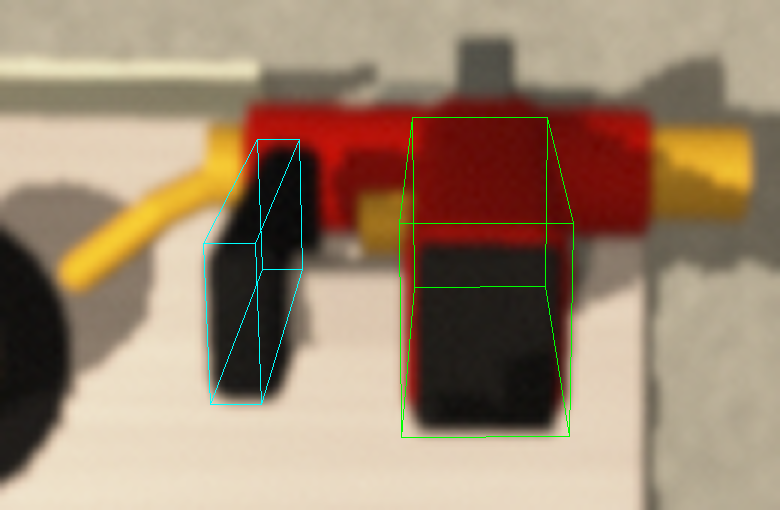

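View pics/o_s.png

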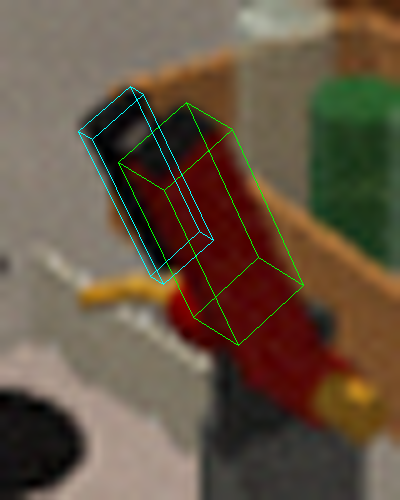

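Run:
```python
from ov import *
G=np.array([0.618,.168,.195])
delta(G+.055*gz+.004*gy,Rg); delta(G-.015*gz+.004*gy,Rg)
```

```text
d [-6.1 -0.6 79.1] w [ 0.0035  0.0022 -0.0024] |d| 79.4 deg 0.3
d [ -6.   -0.8 149.1] w [ 0.0035  0.0022 -0.0024] |d| 149.3 deg 0.3
```

apply_moves:
  plan:
    - {"claw":0,"dx":-3,"dy":0,"dz":30,"wx":0,"wy":0,"wz":0}
    - {"claw":0,"dx":-6,"dy":-1,"dz":60,"wx":0,"wy":0,"wz":0}
    - {"claw":0,"dx":-6,"dy":-1,"dz":79,"wx":0,"wy":0,"wz":0}
    - {"claw":0,"dx":-6,"dy":-1,"dz":79,"wx":0,"wy":0,"wz":0}

```text
t: 19.8
eef_pos: [0.5949, 0.1696, 0.2444]
tcp_rot: [-2.052, 1.896, -0.412]
contact_force: [0.4, 0.5, -1.1]
opening: 0.0879
```

Run:
```python
from ov import *
show()
c=cam('wrist','pics/g2.png');pickle.dump(c,open('g2.pkl','wb'))
G=np.array([0.618,.168,.195])
draw('g2',G,(160,130,320,260),4.5,'pics/g2o.png')
delta(G-.015*gz+.004*gy,Rg)
```

```text
t 19.8 pos [0.5949 0.1696 0.2444] yaw.. [ 0.08  -0.997 -0.003] [ 0.417  0.036 -0.908] q [ 0.19  0.17  1.81 -0.07  0.73  1.73] F [ 0.4  0.5 -1.1] M [-0.03  0.36  0.01] op 0.0879
d [-0.1  0.9 70.4] w [ 0.0032  0.0023 -0.0033] |d| 70.4 deg 0.3
```

View pics/g2.png

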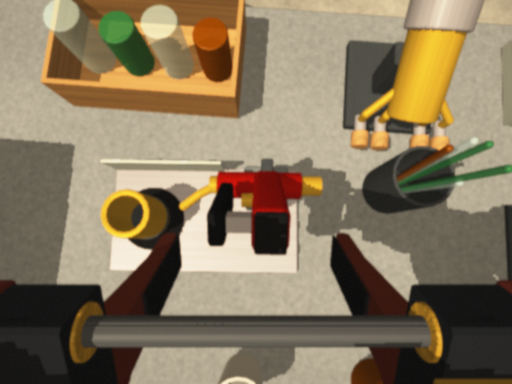

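View pics/g2o.png

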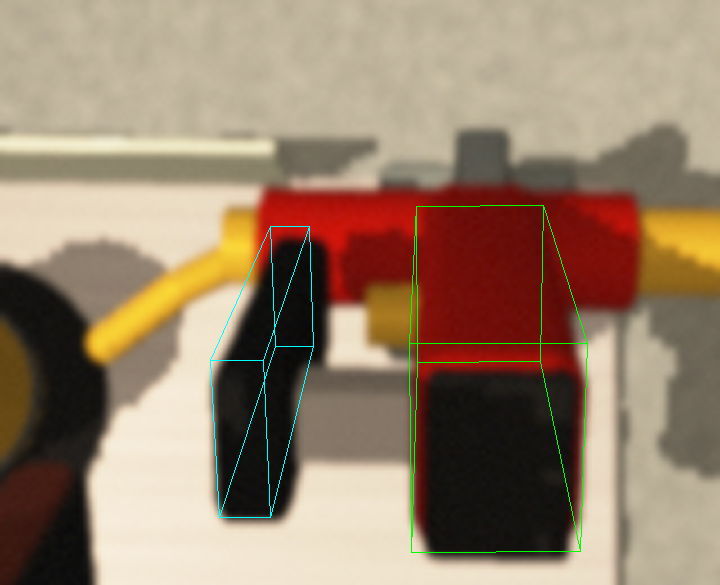

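apply_moves:
  plan:
    - {"claw":0,"dx":0,"dy":2,"dz":20,"wx":0,"wy":0,"wz":0}
    - {"claw":0,"dx":0,"dy":2,"dz":40,"wx":0,"wy":0,"wz":0}
    - {"claw":0,"dx":0,"dy":2,"dz":55,"wx":0,"wy":0,"wz":0}
    - {"claw":0,"dx":0,"dy":2,"dz":55,"wx":0,"wy":0,"wz":0}

```text
t: 20.35
eef_pos: [0.6168, 0.1728, 0.1947]
tcp_rot: [-2.052, 1.893, -0.413]
contact_force: [-0.1, -0.3, -1.0]
opening: 0.088
```

Run:
```python
from ov import *
show()
c=cam('wrist','pics/g3.png');pickle.dump(c,open('g3.pkl','wb'))
G=np.array([0.6165,.1675,.195])
delta(G-.015*gz+.004*gy,Rg)
delta(G-.015*gz,Rg)
```

```text
t 20.35 pos [0.6168 0.1728 0.1947] yaw.. [ 0.081 -0.997 -0.004] [ 0.418  0.037 -0.908] q [ 0.19  0.27  1.83 -0.07  0.61  1.73] F [-0.1 -0.3 -1. ] M [0.05 0.29 0.04] op 0.088
d [ 1.5  0.9 14.9] w [ 0.0021  0.0031 -0.0021] |d| 15.0 deg 0.2
d [ 5.5  0.9 14.9] w [ 0.0021  0.0031 -0.0021] |d| 15.9 deg 0.2
```

View pics/g3.png

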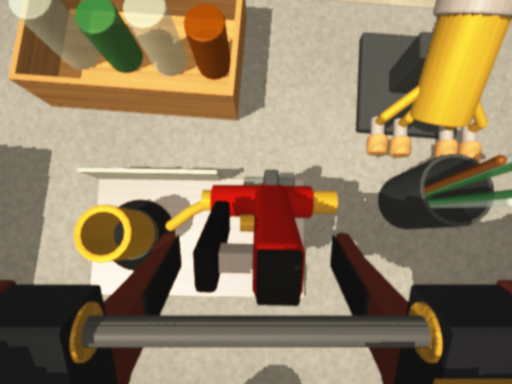

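The trigger (195–228) and grip (255–303) lie between the fingers. Going the last 15 mm, centring, and then squeezing.

apply_moves:
  plan:
    - {"claw":0,"dx":2,"dy":1,"dz":8,"wx":0,"wy":0,"wz":0}
    - {"claw":0,"dx":5,"dy":1,"dz":15,"wx":0,"wy":0,"wz":0}
    - {"claw":0,"dx":5,"dy":1,"dz":15,"wx":0,"wy":0,"wz":0}

```text
t: 20.78
eef_pos: [0.6225, 0.1685, 0.1803]
tcp_rot: [-2.052, 1.893, -0.413]
contact_force: [1.0, 0.6, -0.6]
opening: 0.0879
```

Run:
```python
from ov import *
show()
G=np.array([0.6165,.1675,.195])
delta(G-.015*gz,Rg)
```

```text
t 20.77 pos [0.6225 0.1685 0.1803] yaw.. [ 0.081 -0.997 -0.004] [ 0.418  0.038 -0.908] q [ 0.18  0.29  1.84 -0.07  0.58  1.72] F [ 1.   0.6 -0.6] M [-0.06  0.32 -0.01] op 0.0879
d [ 0.5 -0.7 -0.8] w [ 0.0031  0.0031 -0.002 ] |d| 1.2 deg 0.3
```

apply_moves:
  plan:
    - {"claw":60,"dx":0,"dy":0,"dz":0,"wx":0,"wy":0,"wz":0}
    - {"claw":110,"dx":0,"dy":0,"dz":0,"wx":0,"wy":0,"wz":0}
    - {"claw":150,"dx":0,"dy":0,"dz":0,"wx":0,"wy":0,"wz":0}
    - {"claw":255,"dx":0,"dy":0,"dz":0,"wx":0,"wy":0,"wz":0}

```text
t: 21.28
eef_pos: [0.6226, 0.1698, 0.1813]
tcp_rot: [-2.05, 1.891, -0.412]
contact_force: [-3.4, 10.4, 0.8]
opening: 0.0513
```

Run:
```python
from ov import *
show()
s=get_state();print(R.from_rotvec(s['tcp_rot']).inv().apply(s['contact_force']).round(1))
```

```text
t 21.27 pos [0.6226 0.1698 0.1813] yaw.. [ 0.082 -0.997 -0.005] [ 0.419  0.039 -0.907] q [ 0.18  0.29  1.84 -0.07  0.58  1.72] F [-3.4 10.4  0.8] M [1.4  0.62 0.61] op 0.0513
[-10.7   2.   -1.8]
```

apply_moves:
  plan:
    - {"claw":255,"dx":0,"dy":0,"dz":0,"wx":0,"wy":0,"wz":0}
    - {"claw":255,"dx":0,"dy":0,"dz":0,"wx":0,"wy":0,"wz":0}
    - {"claw":255,"dx":0,"dy":0,"dz":0,"wx":0,"wy":0,"wz":0}

```text
t: 21.65
eef_pos: [0.6226, 0.1686, 0.1813]
tcp_rot: [-2.051, 1.892, -0.413]
contact_force: [-4.4, -0.8, 5.6]
opening: 0.0393
```

Run:
```python
from ov import *
show()
```

```text
t 21.65 pos [0.6226 0.1686 0.1813] yaw.. [ 0.081 -0.997 -0.004] [ 0.419  0.038 -0.907] q [ 0.18  0.29  1.84 -0.07  0.58  1.72] F [-4.4 -0.8  5.6] M [-0.26  0.58 -0.37] op 0.0393
```

Opening 39.3 mm means it is squeezed to the stop. Holding.

apply_moves:
  plan:
    - {"claw":255,"dx":0,"dy":0,"dz":0,"wx":0,"wy":0,"wz":0}
    - {"claw":255,"dx":0,"dy":0,"dz":0,"wx":0,"wy":0,"wz":0}
    - {"claw":255,"dx":0,"dy":0,"dz":0,"wx":0,"wy":0,"wz":0}
    - {"claw":255,"dx":0,"dy":0,"dz":0,"wx":0,"wy":0,"wz":0}
    - {"claw":255,"dx":0,"dy":0,"dz":0,"wx":0,"wy":0,"wz":0}

```text
t: 22.28
eef_pos: [0.6226, 0.1686, 0.1813]
tcp_rot: [-2.051, 1.892, -0.413]
contact_force: [-3.6, -0.6, 6.2]
opening: 0.0397
```

Run:
```python
from ov import *
show()
cam('wrist','pics/g4.png')
```

```text
t 22.27 pos [0.6226 0.1686 0.1813] yaw.. [ 0.081 -0.997 -0.004] [ 0.419  0.038 -0.907] q [ 0.18  0.29  1.84 -0.07  0.58  1.72] F [-3.6 -0.6  6.2] M [-0.23  0.6  -0.39] op 0.0397
```

apply_moves:
  plan:
    - {"claw":255,"dx":0,"dy":0,"dz":0,"wx":0,"wy":0,"wz":0}
    - {"claw":0,"dx":0,"dy":0,"dz":0,"wx":0,"wy":0,"wz":0}
    - {"claw":0,"dx":0,"dy":0,"dz":0,"wx":0,"wy":0,"wz":0}
    - {"claw":0,"dx":0,"dy":0,"dz":0,"wx":0,"wy":0,"wz":0}
    - {"claw":0,"dx":-3,"dy":0,"dz":0,"wx":0,"wy":0,"wz":0}

```text
t: 22.95
eef_pos: [0.6226, 0.1716, 0.1809]
tcp_rot: [-2.052, 1.892, -0.414]
contact_force: [-1.0, -0.3, -0.3]
opening: 0.0761
```

Run:
```python
from ov import *
show()
cam('wrist','pics/g5.png')
a=cv2.imread('pics/g4.png');b=cv2.imread('pics/g5.png');cv2.imwrite('pics/g45.png',cv2.resize(np.hstack([a[150:,100:400],b[150:,100:400]]),None,fx=1.3,fy=1.3))
```

```text
t 22.95 pos [0.6226 0.1716 0.1809] yaw.. [ 0.082 -0.997 -0.003] [ 0.419  0.037 -0.907] q [ 0.19  0.29  1.84 -0.07  0.58  1.73] F [-1.  -0.3 -0.3] M [-0.03  0.33  0.02] op 0.0761
```

View pics/g45.png

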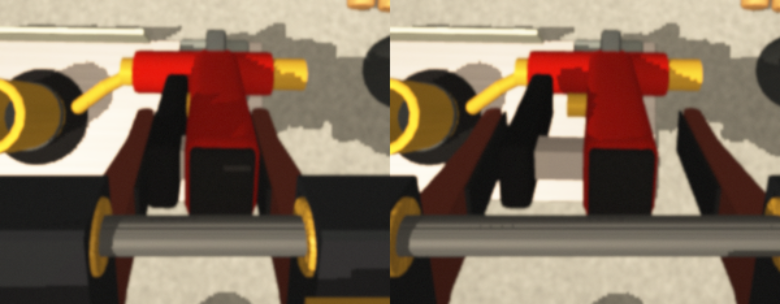

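The squeezed trigger (left) has sprung back (right) and the fingers are clear. Retreating along the grip axis.

apply_moves:
  plan:
    - {"claw":0,"dx":0,"dy":0,"dz":0,"wx":0,"wy":0,"wz":0}
    - {"claw":0,"dx":0,"dy":0,"dz":-15,"wx":0,"wy":0,"wz":0}
    - {"claw":0,"dx":0,"dy":0,"dz":-45,"wx":0,"wy":0,"wz":0}
    - {"claw":0,"dx":0,"dy":0,"dz":-90,"wx":0,"wy":0,"wz":0}
    - {"claw":0,"dx":0,"dy":0,"dz":-140,"wx":0,"wy":0,"wz":0}

```text
t: 23.62
eef_pos: [0.5626, 0.1661, 0.3095]
tcp_rot: [-2.052, 1.892, -0.413]
contact_force: [1.9, -0.1, 0.3]
opening: 0.088
```

apply_moves:
  plan:
    - {"claw":0,"dx":0,"dy":40,"dz":-30,"wx":0,"wy":0,"wz":0}
    - {"claw":0,"dx":0,"dy":80,"dz":-30,"wx":0,"wy":0,"wz":0}
    - {"claw":0,"dx":0,"dy":80,"dz":-30,"wx":0,"wy":0,"wz":0}

```text
t: 24.0
eef_pos: [0.475, 0.1589, 0.3008]
tcp_rot: [-2.054, 1.892, -0.412]
contact_force: [1.1, 0.5, -0.7]
opening: 0.0876
```

Run:
```python
from ov import *
show()
for n in ['wrist','side','top']: c=cam(n,f'pics/f_{n}.png');pickle.dump(c,open(f'f_{n}.pkl','wb'))
s=cv2.imread('pics/f_side.png');cv2.imwrite('pics/f_sc.png',cv2.resize(s[120:330,170:400],None,fx=2.8,fy=2.8,interpolation=cv2.INTER_CUBIC))
```

```text
t 24.0 pos [0.475  0.1589 0.3008] yaw.. [ 0.082 -0.997 -0.003] [ 0.417  0.037 -0.908] q [ 0.23 -0.07  1.93 -0.08  0.86  1.76] F [ 1.1  0.5 -0.7] M [-0.03  0.32  0.01] op 0.0876
```

View pics/f_wrist.png

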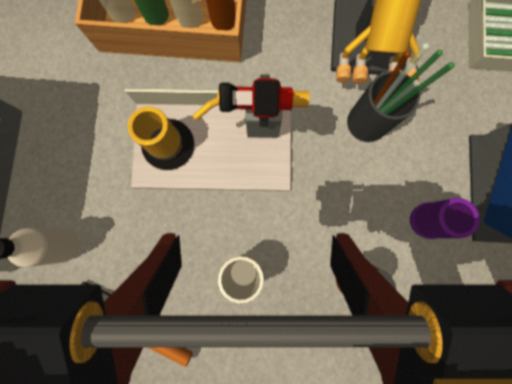

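View pics/f_sc.png

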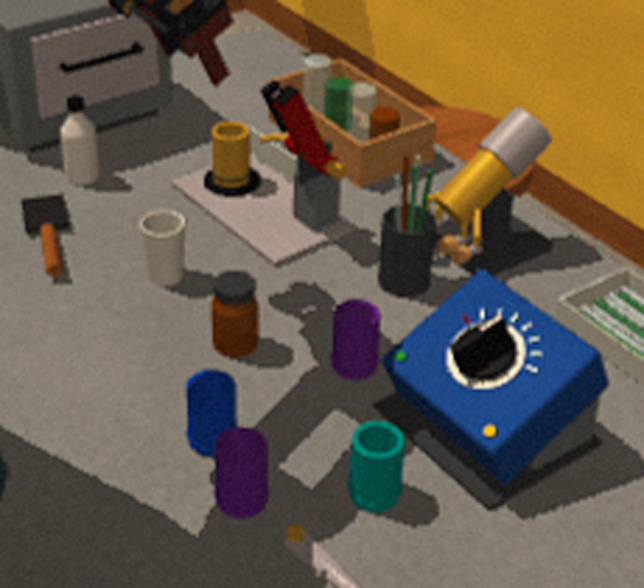

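View pics/f_top.png

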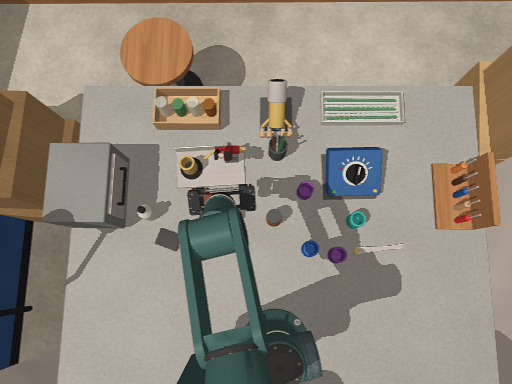

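The mould stands upright on the pad, the selector is on the fourth mark, the gun is released and the bystanders are where they were. One numeric check of the mould's place, then I hand in.

```bash
python3 - <<'E'
from ov import *
c=pickle.load(open('f_wrist.pkl','rb'))
m=c['pixels'].astype(int); y=(m[...,0]>110)&(m[...,2]<70)&(m[...,1]>70)
y[:,:115]=0;y[:,185:]=0;y[:95]=0;y[175:]=0
t=pickle.load(open('f_top.pkl','rb'))
print('rim wrist',atz(c,(150.5,131),.094).round(4),'top',atz(t,(189.5,165),.094).round(4),'pad',.6163,.3122)
E
python3 -c "
from plant import *
print(close_job())"
```

```text
rim wrist [0.6084 0.308  0.094 ] top [0.6066 0.3043 0.094 ] pad 0.6163 0.3122
the job is handed in; nothing more can be done
None
```

I handed the job in at about 24 s of the 72 s allowed, with every step done in order. One last check, on how well the mould is centred, disagreed with the earlier ones.

- **Mould:** I gripped the brass mould from above and lowered it onto the black pad until its weight came off the wrist, then opened the fingers. In the final pictures it stands upright on the pad.
- **Mould centring:** The close wrist view at release showed it centred to about 2 mm. A rough last estimate, with the rim's centre read by eye in the final wrist and top views, put it about 9 to 13 mm from the pad's centre. I trust the close view more, but I did not settle the difference before handing in.
- **Selector:** It started at four clicks. I turned it back to the red mark, where a 0.63 N m reaction showed the stop, and then four clicks up. After release the pointer was on the fourth mark.
- **Trigger:** Only after that did I squeeze the trigger to its stop, with the fingers reading 39 to 40 mm across, and hold for about a second. The pictures show it sprang back when let go.
- **Rest of the scene:** The gripper was clear of everything at the end. No bystander looked moved in the final pictures; the arm hid the white cup in the top view, but it was standing in the other two.

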